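# Load a hardness sample into the changer and index it to the gauge

### The job

Take the oblong sample carrier out of the rack and lower it gently, not dropped, upright and fully home into the empty carousel pocket that faces the loading tongue of the sample changer, and let go of it there; in the rack only its two narrow ends can be reached and in the pocket only its two broad sides, so set it down on the way and take it again the other way. Then turn the carousel exactly one click clockwise, seen from above, so that the loaded pocket stops at the dial gauge. Leave the other two samples standing where they are in the rack.

Things in the scene. Friction and masses are not known exactly. Their poses are not given: they have to be found in the camera images.
- carrier_mid (a point): Centre (half-way up) of the loose oblong carrier: plain aluminium block 62 mm long (own x), 30 mm wide (own y), 70 mm tall (z, upright), 0.3 to 0.45 kg, dark disc and small metal sample in its top; same either way round. It stands in one of the rack's three bays; there only its two 30 mm wide ends are free (grasp along own x). Its broad sides face walls 4 mm away that end 4 mm above its top.
- rack: Fixed grey rack; origin at the centre of its underside on the bench. Base plate 84 (own x) x 166 (own y) x 6 mm. Three bays at own y = -52, 0, +52 mm run along own x, open at both ends; walls 36 mm long, 14 mm thick, 38 mm apart, tops 80 mm above the bench. The carrier, a round and a square sample stand on the base plate, one in each bay, in any order.
- round_sample_mid (a point): Centre of the loose round sample, an aluminium cylinder 30 mm across and 70 mm tall, standing in the rack. To be left alone.
- square_sample_mid (a point): Centre of the loose square sample, an aluminium block 30 x 30 x 70 mm, standing in the rack. To be left alone.
- pad_top (a point): Centre of the top of a fixed flat stone pad, 90 x 90 mm, 8 mm thick, on the bench between rack and changer: a free level place where the carrier can be set down for the second grasp.
- pocket (a point): Floor centre of the pocket to load, 42 mm above the bench, 100 mm from the carousel axis; moves with it. Own x: pocket length, radial (-x outward); z up. End walls across x, 67 mm apart, with flared lips reaching 90 mm above the floor. Along the sides only 12 mm tall rails, 34 mm apart: fingers fit above them. Carrier seated: its centre 35 mm above this point, 2 to 2.5 mm play all round.
- turn_bar (a point): Point on the carousel's vertical axis at the height to grip, 171 mm above the bench, inside the black upright turning bar: 64 mm long (own x), 16 mm thick (own y), its top 16 mm above this point, its foot 24 mm below. Grip it across its thickness from above and turn about the vertical. Own x is parallel to the length of the pocket to load.
- carousel (a joint): Angle of the carousel, rad, growing clockwise seen from above. Clicks (rests) every 1.047: 0 (start: pocket at the loading tongue), 1.047 (one click: pocket at the dial gauge) and so on, both ways. About 0.3 N m carries it from one rest to the next; let go within 0.3 rad of a rest it pulls itself in.
- changer: Fixed white base of the sample changer, 280 mm across; origin under its centre, on the bench and on the carousel's axis. A low tongue along own -x marks the loading position; 60 degrees clockwise of it, 190 mm from the axis, stands a steel column with a dial gauge, up to 189 mm tall. On it the 292 mm carousel disc with six like pockets every 60 degrees; the two next clockwise hold fixed carriers.

How it is judged (in metres and radians):
On the way, in this order (a step that is already met when the one before it is completed fails the run):
1. the carrier stands fully home in the pocket at the loading position, let go (horizontal distance between carrier_mid and pocket below 0.007 m and z of carrier_mid in the frame of pocket below 0.039 m and angle between carrier_mid's own z axis and vertical below 0.08 rad and value of joint carousel below 0.2 rad and contact force between the fingers and carrier below 0.1 N), for 0.2 s.
2. the carousel rests one click clockwise with the carrier still home (value of joint carousel between 0.967 and 1.127 rad and horizontal distance between carrier_mid and pocket below 0.007 m and z of carrier_mid in the frame of pocket below 0.039 m), for 0.2 s.
At the end, for the whole second after the job is handed in: The carrier stands upright (within 0.08 rad) on the floor of its pocket (centre within 7 mm sideways, underside within 4 mm of the floor), the carousel rests one click on (1.047 rad within 0.08), all at rest, and the round and square samples are within 20 mm of where they were (all of step 2 and z of carrier_mid in the frame of pocket above 0.031 m and angle between carrier_mid's own z axis and vertical below 0.08 rad and velocity of joint carousel between -0.05 and 0.05 rad/s and linear speed of carrier below 0.03 m/s and distance of each of round_sample_mid, square_sample_mid from where it was at the start of the episode below 0.02 m); the robot touches nothing.
It fails at once if the carrier is dropped into the pocket (faster than 0.4 m/s between its end walls) (horizontal distance between carrier_mid and pocket below 0.03 m and value of joint carousel below 0.25 rad and linear speed of carrier above 0.4 m/s and z of carrier_mid in the frame of pocket below 0.095 m).
It fails at once if the carousel is turned well past the first click, or the wrong way (value of joint carousel above 1.57 rad or value of joint carousel below -0.52 rad).
It fails at once if another sample is knocked over or moved more than 30 mm (distance of any of round_sample_mid, square_sample_mid from where it was at the start of the episode above 0.03 m or angle between any of round_sample_mid, square_sample_mid's own z axis and vertical above 0.6 rad).
It also fails if it takes over 72 s, if anything falls off the work surface, if the arm or the gripper's body presses on something with over 40 N, if the wrist force passes 120 N, or if a joint passes its speed limit or range.

### The arm

A 6-joint arm with a two-finger parallel gripper is mounted at the origin on the work surface. World frame = base frame: x ahead of the robot, y to its left, z up, the work surface at z = 0. Lengths are in mm, angles in rad, forces in N, time in s.
With the tool pointing down it reaches from about 275 to 1000 mm from the base axis. Payload 8.4 kg.
Tool frame: the origin (TCP) lies on the centre line of the jaws, within the pads' length; the fingertips stand ahead of it and the grasp point (between the pads) lies 11 mm behind it (manip.tcp_to_tips is the z of the fingertips in the tool frame, in mm); z points along the fingers, y is the direction in which the jaws open and shut (so a half turn about z gives the same grasp; the last joint's range is limited). The gripper opens to 85 mm and grips with 20 to 120 N. Pads are 22 mm wide; open, the fingers measure 114 mm over their backs; the gripper's body (76 mm by 85 mm) begins 54 mm behind the grasp point. The pads swing forward as they close: fully open they stand 13 mm farther back than shut.
Start: joints at [-1.237, 0.353, 1.633, -0, 1.155, -0.002], TCP at [205.951, -590.095, 239.281] pointing down, gripper open.
Joint ranges: [-2.63, 2.63], [-0.92, 2.1], [0.06, 2.66], [-1.3, 4.44], [0, 2.69], [-3.02, 3.02]. Speed limits (rad/s): [2.22, 2.22, 2.79, 3.14, 3.14, 3.14].

### API

Orientations are given as a rotation vector (axis times angle).
In Python, from cell import manip gives the robot as it stands. The module is installed in compiled form; this text tells all that it offers.
- The arm moves only by the tool play_rows, never from a script. Its argument "plan" is a list of rows, each an object with "twist": the turn, a rotation vector about the tool's x, y, z in units of 8 degrees (1.0 is 8 degrees), a list of three; "linear": the shift along the tool's x, y, z in units of 50 mm (1.0 is 50 mm), a list of three; "gripper": the opening in per cent of the stroke, from 0 (shut) to 100 (fully open). In form: [{"twist": [rx, ry, rz], "linear": [x, y, z], "gripper": gripper}, ...]. A call has 1 to 8 rows; each row is the pose to reach, as a shift and turn from the pose measured when the call began, along the tool's axes at that moment; what a row does not reach only later rows make up. A row lasts 1/10 s, in which the tool goes at most 50 mm and 8.59 degrees, less where a joint would pass 70% of its speed; a pose out of reach is approached as far as the arm can. A call with a gripper value outside its range is refused whole. The fingers move at their own pace and stop on an object; the grip force is fixed at half the most. Time passes only in rows, so rows that repeat a pose let the fingers close. It gives the time, the measured TCP pose, the force and the opening at its end, in the units of the state.
- manip.get_obs(): the state, without advancing time (a new reading comes with each control period).
- manip.get_image(name): name is "side" or "top"; returns (picture, depth): 420x560x3 uint8, blue, green, red; 420x560 float32, mm along the optical axis (not along the pixel's ray), 0 where there is no reading.
- manip.camera_params(name): a dict with "fx", "fy", "cx", "cy" (pixels), "world_to_cam" (4x4, takes a point from world to camera coordinates). Camera axes: x right, y down, z forward; pixel columns grow to the right and rows downward; lengths in mm; the calibration is good to about 2 mm. A picture is of the moment at which its call begins. camera_params takes no time and is no camera call.
- manip.hand_in(): hands the job in, once; it reports no verdict.
Trained networks look in the newest picture that a camera, given by its name, has taken for a name from the list of things; names that differ only in an ending like _2 or _b are one class to them, and where a whole thing is asked for, a point or a joint stands for the part that bears it (a point fixed in the world has none). Each returns a list of dicts, best first, with "conf" (0 to 1); they miss things now and then, are a little off and sometimes report something else, mostly with a low value. They report only what shows in the picture. A call takes as long as a camera call.
- manip.search_frame(query, camera): "at" ([x, y, z] in mm, in world coordinates, good to about 4 mm: the middle of the surface that is visible of it).
- manip.spot_point(query, camera): "at" ([x, y, z] in mm, in world coordinates, good to about 4 mm: a listed point, or the origin of a listed thing).
The state is a dict: "time": time; "joint_pos": joint angles; "joint_velocities": joint speeds; "joint_efforts": joint torques, N m; "position": TCP position; "orientation": TCP orientation; "contact_force": force on the tool from outside, world axes, zero at the start; "moment": the same for the moment, N m; "gripper_width": finger opening in mm.
Only numpy, scipy, OpenCV 4.12 (cv2) and the standard library are available. Lean on these libraries where they do the work, as an engineer would, in place of code of your own. Each camera call takes 0.05 s, during which the arm holds its last target.

## Working session

There is one attempt and no reset: what is moved stays moved. The work goes in short steps, Python scripts to look and compute and a tool call to move; the robot and the scene stay as the last step left them, time stands still between calls to the robot, and variables do not carry over. Pictures are saved under pics/ and viewed, and the job is handed in when it is done.

Besides the shell and the picture viewer there is one more tool, called after ">>>" in YAML: its name, and indented under it one key for each argument. play_rows: Moves the arm, as the interface text tells. Its arguments: {"type":"object","properties":{"plan":{"type":"array","items":{"type":"object","properties":{"twist":{"type":"array","items":{"type":"number"}},"linear":{"type":"array","items":{"type":"number"}},"gripper":{"type":"number"}}}}},"required":["plan"]}

```bash
mkdir -p pics
python3 - <<'E'
from cell import manip
import cv2, numpy as np
print(manip.get_obs()); print(manip.tcp_to_tips)
for n in ("side","top"):
    im,d=manip.get_image(n); cv2.imwrite(f"pics/{n}0.png",im); np.savez(f"pics/{n}0.npz",im=im,d=d)
    p=manip.camera_params(n); print(n,p)
    for q in ("carrier_mid","rack","pad_top","pocket","turn_bar","changer","round_sample_mid","square_sample_mid"):
        print(q,[(np.round(r["at"],1),round(r["conf"],2)) for r in manip.spot_point(q,n)][:3])
print(manip.get_obs()["time"])
E
```

```text
{'time': 0.0, 'joint_pos': array([-1.23738425e+00,  3.53658630e-01,  1.63415147e+00, -7.89256923e-06,
        1.15520258e+00, -2.39968557e-03]), 'joint_velocities': array([ 5.20444732e-04,  9.57750128e-04,  1.17862756e-03,  6.02253869e-05,
        6.41557298e-04, -1.00273814e-03]), 'joint_efforts': array([ 1.59637406e-03, -6.05243325e+01, -3.42067230e+01,  1.93107344e-04,
        9.43457417e-03, -2.65802228e-06]), 'position': array([ 205.80169832, -589.63970979,  238.54771432]), 'orientation': array([-3.09603149e+00, -5.24787894e-01,  3.78504770e-04]), 'contact_force': array([-0.68884532,  0.10725843,  0.27040816]), 'moment': array([-0.06403695, -0.03098907, -0.01750906]), 'gripper_width': 85.42904919634358}
8.0
side {'fx': 505.82605628087225, 'fy': 505.82605628087225, 'cx': 279.24451623452677, 'cy': 211.03884778700794, 'world_to_cam': array([[ 9.94502218e-01, -1.03319527e-01,  1.70415266e-02,
        -5.65110934e+02],
       [-6.73754229e-02, -7.55927673e-01, -6.51178859e-01,
         5.55740187e+01],
       [ 8.01616529e-02,  6.46450639e-01, -7.58732944e-01,
         9.99721926e+02
[... 875 characters left out ...]
       [ 1.80128797e-01, -3.06982163e-02, -9.83163891e-01,
         8.96710295e+02],
       [ 0.00000000e+00,  0.00000000e+00,  0.00000000e+00,
         1.00000000e+00]])}
carrier_mid [(array([ 586.9, -317.7,   42.3]), 0.91), (array([474.7, 183.1,  44.5]), 0.23)]
rack [(array([ 596.9, -262.6,    2.9]), 0.68)]
pad_top [(array([ 443.5, -123. ,    9.3]), 0.84)]
pocket [(array([472.4, 182.1,  43.3]), 0.69)]
turn_bar [(array([575.6, 179.5, 156.3]), 0.75), (array([471.3, 182.6,  41.9]), 0.41)]
changer [(array([574.4, 175. ,  -0.9]), 0.63), (array([473.6, 184.3,  47.2]), 0.45)]
round_sample_mid [(array([ 601.9, -266.1,   42.1]), 0.59)]
square_sample_mid [(array([ 617. , -217.1,   44.4]), 0.76)]
0.9
```

View pics/side0.png

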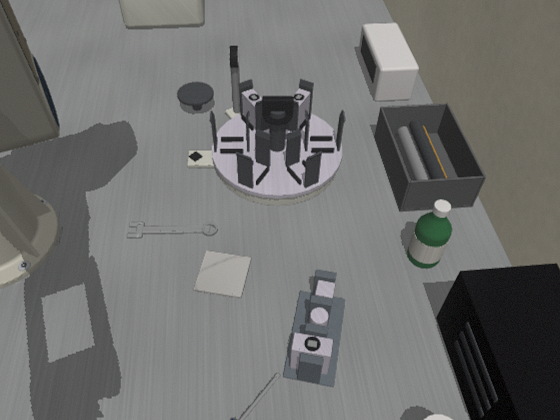

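View pics/top0.png

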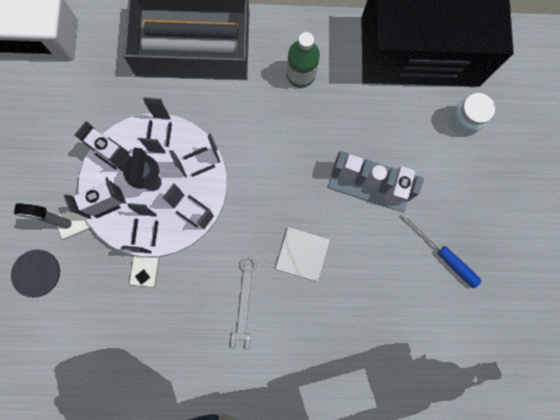

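```bash
cat > h.py <<'E'
import numpy as np, cv2
from cell import manip
def cloud(d,p):
    v,u=np.mgrid[0:d.shape[0],0:d.shape[1]]
    P=np.stack([(u-p["cx"])*d/p["fx"],(v-p["cy"])*d/p["fy"],d],-1)
    T=np.linalg.inv(p["world_to_cam"]); W=P@T[:3,:3].T+T[:3,3]
    W[d<=0]=np.nan; return W
def snap(n,tag):
    im,d=manip.get_image(n); np.savez(f"pics/{n}{tag}.npz",im=im,d=d); cv2.imwrite(f"pics/{n}{tag}.png",im)
    return im,d,cloud(d,manip.camera_params(n))
def load(n,tag):
    z=np.load(f"pics/{n}{tag}.npz"); return z["im"],z["d"],cloud(z["d"],manip.camera_params(n))
def crop(im,x0,y0,x1,y1,s,fn): cv2.imwrite(fn,cv2.resize(im[y0:y1,x0:x1],None,fx=s,fy=s,interpolation=cv2.INTER_CUBIC))
def rect(pts):
    (c,s,a)=cv2.minAreaRect(np.float32(pts)); return np.round(c,1),np.round(s,1),round(a,1)
E
python3 - <<'E'
from h import *
for n in("top","side"):
    im,d,W=load(n,0); x,y,z=W[...,0],W[...,1],W[...,2]
    b=(x>300)&(x<420)&(y>-250)&(y<0); print(n,"bench z",np.nanmedian(z[b]))
    def sel(name,x0,x1,y0,y1,z0,z1):
        m=(x>x0)&(x<x1)&(y>y0)&(y<y1)&(z>z0)&(z<z1)
        nn,l,st,ce=cv2.connectedComponentsWithStats(m.astype(np.uint8))
        for i in range(1,nn):
            if st[i,4]>40: q=W[l==i]; print(name,"n",st[i,4],"mean",np.round(q.mean(0),1),rect(q[:,:2]))
    sel("racktop",500,700,-400,-150,70,90)
    sel("rackbase",500,700,-400,-150,3,12)
    sel("pad",380,510,-190,-60,5,12)
    sel("bar",540,620,140,220,180,200)
    sel("walls",400,560,100,260,120,140)
    sel("disc",400,750,0,340,35,47)
im,_,_=load("top",0); crop(im,320,140,440,220,6,"pics/rk.png"); crop(im,70,90,240,290,3,"pics/ch.png")
E
```

```text
top bench z -0.34005016494563733
racktop n 139 mean [ 620.8 -190.6   78.4] (array([ 621.8, -191.1]), array([13.9, 36.2]), 73.0)
racktop n 234 mean [ 617.4 -216.6   74.9] (array([ 618.2, -216.8]), array([29.5, 30.3]), 72.1)
racktop n 143 mean [ 606.1 -240.1   78.4] (array([ 606.5, -240.7]), array([14.1, 36.5]), 72.4)
racktop n 180 mean [ 599.9 -265.5   74.9] (array([ 600.8, -265.9]), array([27.5, 29.5]), 45.6)
racktop n 489 mean [ 581.  -313.8   75.2] (array([ 581.4, -314.5]), array([30.1, 62.4]), 73.6)
racktop n 142 mean [ 590.5 -289.6   78.2] (array([ 591.4, -290.6]), array([14.4, 35.7]), 73.3)
racktop n 148 mean [ 575.5 -339.1   78.2] (array([ 575.7, -340. ]), array([14.7, 36.7]), 72.7)
rackbase n 54 mean [ 631.9 -284.2    5.7] (array([ 630.7, -286. ]), array([40.4, 14.5]), 81.7)
rackbase n 913 mean [ 576.2 -248.     5.8] (array([ 581.5, -260.1]), array([166. ,  50.4]), 74.2)
pad n 1773 mean [ 444.1 -123.5    7.6] (array([ 444.6, -123.6]), array([89.6, 89.9]), 74.3)
walls n 52 mean [546.7 231.3 127.9] (array([547. , 232.2]), array([29.7,  6.8]), 23.7)
walls n 81 mean [553.1 164.8 1
[... 479 characters left out ...]
 76.7] (array([ 600.3, -267.1]), array([172. ,  61.9]), 73.2)
rackbase n 807 mean [ 573.9 -255.1    5.9] (array([ 573.9, -260.4]), array([169.1,  32. ]), 75.9)
rackbase n 966 mean [ 633.  -277.6    5.9] (array([ 631.8, -277.8]), array([171.2,  31.1]), 69.4)
pad n 1876 mean [ 448.1 -128.5    7.7] (array([ 448.1, -126.7]), array([91.9, 90.1]), 74.1)
walls n 49 mean [443.1 183.2 126.6] (array([443.5, 184.7]), array([33.3,  7.6]), 87.6)
walls n 41 mean [554.7 164.2 135.1] (array([555.7, 162.2]), array([ 9.6, 21.1]), 12.8)
walls n 89 mean [545.7 122.4 126. ] (array([545.5, 123.7]), array([ 9.6, 34.8]), 54.4)
disc n 5077 mean [574.9 136.9  41.5] (array([579.4, 159.8]), array([263.8, 289. ]), 86.5)
```

```bash
ls pics
```

```text
ch.png
rk.png
side0.npz
side0.png
top0.npz
top0.png
```

View pics/ch.png

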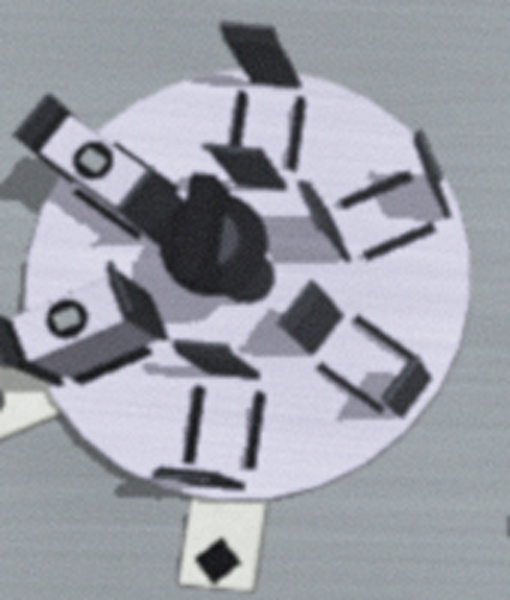

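```bash
cat >> h.py <<'E'
from scipy.spatial.transform import Rotation as R
def plan(x,y,z,yaw,o=None):
    """shift/turn in row units from present pose to TCP x,y,z with tool y at world angle yaw (deg), pointing down"""
    o=o or manip.get_obs(); R0=R.from_rotvec(o["orientation"])
    c,s=np.cos(np.radians(yaw)),np.sin(np.radians(yaw))
    # tool y=(c,s,0), z=(0,0,-1), x=y cross z
    Y=np.array([c,s,0]);Z=np.array([0,0,-1.]);X=np.cross(Y,Z)
    Rt=R.from_matrix(np.stack([X,Y,Z],1))
    lin=R0.inv().apply(np.array([x,y,z])-o["position"])/50
    tw=(R0.inv()*Rt).as_rotvec(degrees=True)/8
    print("t",round(o["time"],2),"pos",np.round(o["position"],1),"yaw",np.round(np.degrees(np.arctan2(R0.as_matrix()[1,1],R0.as_matrix()[0,1])),2),"zdir",np.round(R0.as_matrix()[:,2],4),"F",np.round(o["contact_force"],1),"w",round(o["gripper_width"],1))
    print(" linear",np.round(lin,3),"twist",np.round(tw,3))
E
python3 - <<'E'
from h import *
im,d,W=load("side",0)
x,y,z=W[...,0],W[...,1],W[...,2]
m=(x>500)&(x<700)&(y>-360)&(y<-285)&(z>72.5)&(z<77.5)
nn,l,st,ce=cv2.connectedComponentsWithStats(cv2.morphologyEx(m.astype(np.uint8),cv2.MORPH_OPEN,np.ones((3,3))))
for i in range(1,nn):
    if st[i,4]>40: q=W[l==i]; print(st[i],np.round(q.mean(0),1),rect(q[:,:2]))
crop(im,270,250,370,400,4,"pics/rks.png")
plan(583,-316,160,-17.2)
E
```

```text
[292 333  17  21 213] [ 567.5 -313.2   75.5] (array([ 568.4, -312.5]), array([30.2, 26.2]), 74.2)
[313 339  19  17 186] [ 600.2 -324.    75.7] (array([ 600.3, -322.8]), array([27.1, 28.2]), 77.6)
t 0.9 pos [ 205.9 -590.1  239.3] yaw -70.76 zdir [-0. -0. -1.] F [-0.5  0.1 -0.3] w 85.4
 linear [ 8.927 -2.691  1.586] twist [ 0.     0.    -6.695]
```

>>> play_rows:
  plan:
    - {"twist": [0,0,-0.5],"linear": [0.7,-0.2,0],"gripper": 100}
    - {"twist": [0,0,-1.2],"linear": [1.6,-0.5,0],"gripper": 100}
    - {"twist": [0,0,-1.9],"linear": [2.5,-0.75,0],"gripper": 100}
    - {"twist": [0,0,-2.6],"linear": [3.4,-1.0,0],"gripper": 100}
    - {"twist": [0,0,-3.3],"linear": [4.3,-1.3,0.1],"gripper": 100}
    - {"twist": [0,0,-4.0],"linear": [5.2,-1.6,0.3],"gripper": 100}
    - {"twist": [0,0,-4.7],"linear": [6.1,-1.85,0.5],"gripper": 100}
    - {"twist": [0,0,-5.4],"linear": [7.0,-2.1,0.7],"gripper": 100}

```text
time: 1.7
position: [503.3, -374.3, 204.2]
orientation: [2.683, 1.634, 0.0]
contact_force: [-0.0, -0.9, 0.9]
gripper_width: 85.8
```

```bash
python3 -c "
from h import *
plan(583,-316,130,-17.2)"
```

```text
t 1.7 pos [ 503.3 -374.3  204.2] yaw -27.33 zdir [ 4.e-04 -4.e-04 -1.e+00] F [-0.  -0.9  0.9] w 85.8
 linear [1.769 0.88  1.484] twist [ 0.004  0.002 -1.266]
```

>>> play_rows:
  plan:
    - {"twist": [0,0,-0.4],"linear": [0.5,0.25,0.3],"gripper": 100}
    - {"twist": [0,0,-0.8],"linear": [1.0,0.5,0.7],"gripper": 100}
    - {"twist": [0,0,-1.15],"linear": [1.4,0.7,1.1],"gripper": 100}
    - {"twist": [0,0,-1.27],"linear": [1.65,0.82,1.35],"gripper": 100}
    - {"twist": [0,0,-1.27],"linear": [1.77,0.88,1.48],"gripper": 100}
    - {"twist": [0,0,-1.27],"linear": [1.77,0.88,1.48],"gripper": 100}

```text
time: 2.3
position: [582.9, -315.6, 129.5]
orientation: [-2.528, -1.864, 0.001]
contact_force: [0.1, -0.7, -0.5]
gripper_width: 85.3
```

```bash
python3 -c "
from h import *
snap('top',1);im,d,W=snap('side',1)
plan(583,-316,40,-17.2)
crop(im,230,230,400,400,4,'pics/s1.png')
im,d,W=load('top',1); crop(im,300,100,460,240,4,'pics/t1.png')"
```

```text
t 2.4 pos [ 582.8 -316.7  130.9] yaw -17.23 zdir [ 8.e-04 -9.e-04 -1.e+00] F [-0.3 -0.5 -0.1] w 85.6
 linear [ 1.600e-02 -1.000e-03  1.817e+00] twist [ 0.007  0.005 -0.003]
```

View pics/s1.png

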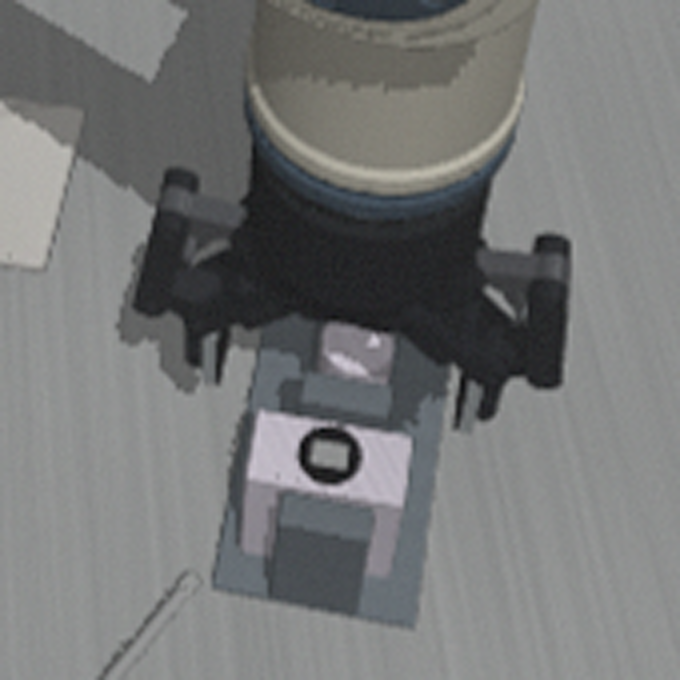

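View pics/t1.png

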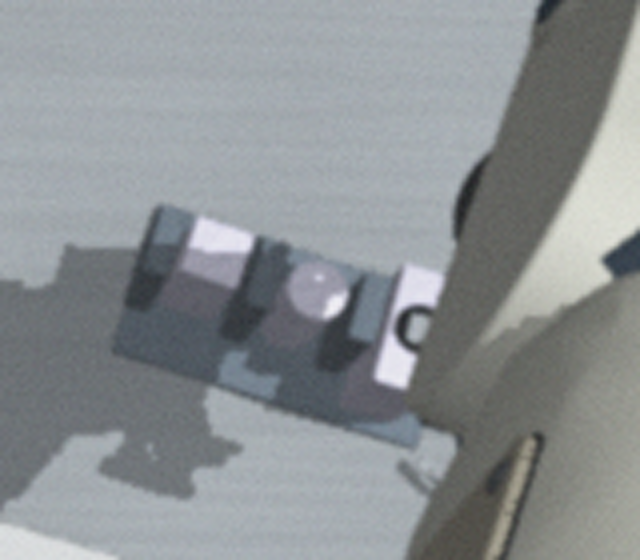

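>>> play_rows:
  plan:
    - {"twist": [0,0,0],"linear": [0.01,0,0.3],"gripper": 100}
    - {"twist": [0,0,0],"linear": [0.01,0,0.7],"gripper": 100}
    - {"twist": [0,0,0],"linear": [0.01,0,1.1],"gripper": 100}
    - {"twist": [0,0,0],"linear": [0.01,0,1.5],"gripper": 100}
    - {"twist": [0,0,0],"linear": [0.01,0,1.75],"gripper": 100}
    - {"twist": [0,0,0],"linear": [0.01,0,1.82],"gripper": 100}
    - {"twist": [0,0,0],"linear": [0.01,0,1.82],"gripper": 100}

```text
time: 3.1
position: [582.7, -316.5, 39.6]
orientation: [2.529, 1.863, -0.0]
contact_force: [0.6, 0.5, 0.3]
gripper_width: 85.3
```

```bash
python3 -c "
from h import *
plan(583,-316,40,-17.2)"
```

```text
t 3.1 pos [ 582.7 -316.5   39.6] yaw -17.26 zdir [ 3.e-04 -7.e-04 -1.e+00] F [0.6 0.5 0.3] w 85.3
 linear [ 0.012  0.004 -0.008] twist [ 0.004  0.004 -0.007]
```

>>> play_rows:
  plan:
    - {"twist": [0,0,0],"linear": [0,0,0],"gripper": 85}
    - {"twist": [0,0,0],"linear": [0,0,0],"gripper": 78}
    - {"twist": [0,0,0],"linear": [0,0,0],"gripper": 74}
    - {"twist": [0,0,0],"linear": [0,0,0],"gripper": 70}
    - {"twist": [0,0,0],"linear": [0,0,0],"gripper": 60}
    - {"twist": [0,0,0],"linear": [0,0,0],"gripper": 50}
    - {"twist": [0,0,0],"linear": [0,0,0],"gripper": 50}
    - {"twist": [0,0,0],"linear": [0,0,0],"gripper": 50}

```text
time: 3.9
position: [583.2, -316.8, 40.7]
orientation: [2.528, 1.862, 0.0]
contact_force: [-1.4, 0.1, 6.1]
gripper_width: 61.4
```

```bash
python3 -c "
from h import *
plan(444.6,-124,60,-17.2)"
```

```text
t 3.9 pos [ 583.2 -316.8   40.7] yaw -17.25 zdir [ 0.0014 -0.0014 -1.    ] F [-1.4  0.1  6.1] w 61.4
 linear [ 2.861 -3.79  -0.396] twist [ 0.013  0.007 -0.006]
```

>>> play_rows:
  plan:
    - {"twist": [0,0,0],"linear": [0,0,-0.1],"gripper": 50}
    - {"twist": [0,0,0],"linear": [0,0,-0.3],"gripper": 50}
    - {"twist": [0,0,0],"linear": [0,0,-0.6],"gripper": 50}
    - {"twist": [0,0,0],"linear": [0,0,-0.9],"gripper": 50}
    - {"twist": [0,0,0],"linear": [0,0,-1.3],"gripper": 50}
    - {"twist": [0,0,0],"linear": [0,0,-1.7],"gripper": 50}
    - {"twist": [0,0,0],"linear": [0,0,-1.9],"gripper": 50}
    - {"twist": [0,0,0],"linear": [0,0,-1.9],"gripper": 50}

```text
time: 4.7
position: [584.1, -317.3, 138.1]
orientation: [2.525, 1.86, 0.003]
contact_force: [-0.4, 0.4, -3.8]
gripper_width: 61.2
```

```bash
python3 -c "
from h import *
im,d,W=snap('side',2)
crop(im,200,180,400,400,3,'pics/s2.png')
plan(446,-125,136,-17.2)"
```

```text
t 4.75 pos [ 583.4 -316.9  136.7] yaw -17.25 zdir [ 0.003  -0.0023 -1.    ] F [ 0.6 -0.3 -5. ] w 61.2
 linear [ 2.850e+00 -3.763e+00 -3.000e-03] twist [ 0.025  0.009 -0.006]
```

View pics/s2.png

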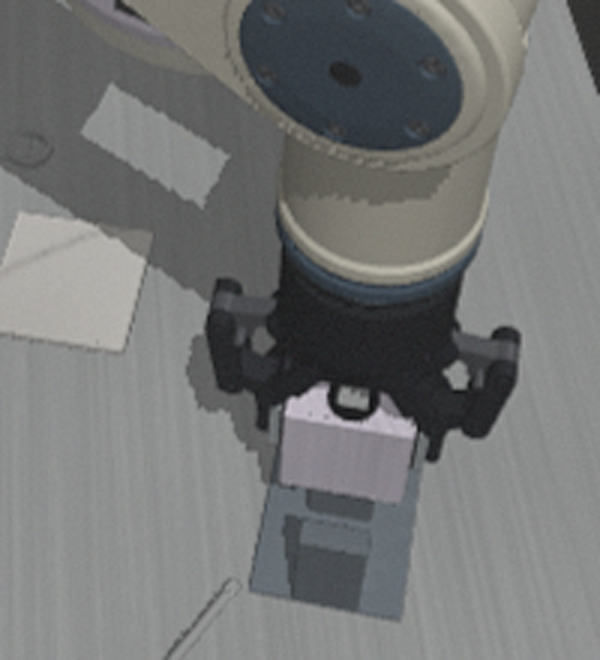

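>>> play_rows:
  plan:
    - {"twist": [0.0,0,0],"linear": [0.25,-0.33,0],"gripper": 50}
    - {"twist": [0.01,0,0],"linear": [0.7,-0.92,0],"gripper": 50}
    - {"twist": [0.02,0.01,0],"linear": [1.2,-1.6,0],"gripper": 50}
    - {"twist": [0.02,0.01,0],"linear": [1.7,-2.25,0],"gripper": 50}
    - {"twist": [0.02,0.01,0],"linear": [2.2,-2.9,0.2],"gripper": 50}
    - {"twist": [0.02,0.01,0],"linear": [2.6,-3.43,0.5],"gripper": 50}
    - {"twist": [0.02,0.01,0],"linear": [2.85,-3.76,0.8],"gripper": 50}
    - {"twist": [0.02,0.01,0],"linear": [2.85,-3.76,1.0],"gripper": 50}

```text
time: 5.55
position: [442.8, -122.9, 84.1]
orientation: [-2.525, -1.863, 0.004]
contact_force: [-0.4, -1.3, -4.1]
gripper_width: 61.1
```

```bash
python3 -c "
from h import *
plan(446,-125,44,-17.2)"
```

```text
t 5.55 pos [ 442.8 -122.9   84.1] yaw -17.17 zdir [-0.0039  0.0015 -1.    ] F [-0.4 -1.3 -4.1] w 61.1
 linear [-0.022  0.078  0.802] twist [-0.03  -0.002  0.004]
```

>>> play_rows:
  plan:
    - {"twist": [-0.03,0,0],"linear": [-0.02,0.05,0.2],"gripper": 50}
    - {"twist": [-0.03,0,0],"linear": [-0.02,0.08,0.45],"gripper": 50}
    - {"twist": [-0.03,0,0],"linear": [-0.02,0.08,0.65],"gripper": 50}
    - {"twist": [-0.03,0,0],"linear": [-0.02,0.08,0.75],"gripper": 50}
    - {"twist": [-0.03,0,0],"linear": [-0.02,0.08,0.77],"gripper": 50}
    - {"twist": [-0.03,0,0],"linear": [-0.02,0.08,0.79],"gripper": 50}

```text
time: 6.15
position: [446.4, -125.2, 44.6]
orientation: [-2.528, -1.865, -0.0]
contact_force: [0.1, 0.2, -3.8]
gripper_width: 61.5
```

```bash
python3 -c "
from h import *
plan(446,-125,43,-17.2)"
```

```text
t 6.15 pos [ 446.4 -125.2   44.6] yaw -17.19 zdir [ 1.e-04  2.e-04 -1.e+00] F [ 0.1  0.2 -3.8] w 61.5
 linear [ 0.001 -0.008  0.031] twist [ 0.    -0.002  0.002]
```

>>> play_rows:
  plan:
    - {"twist": [0,0,0],"linear": [0,0,0.01],"gripper": 50}
    - {"twist": [0,0,0],"linear": [0,0,0.02],"gripper": 50}
    - {"twist": [0,0,0],"linear": [0,0,0.03],"gripper": 50}
    - {"twist": [0,0,0],"linear": [0,0,0.035],"gripper": 50}

```text
time: 6.55
position: [446.4, -125.2, 43.0]
orientation: [2.528, 1.864, 0.001]
contact_force: [-0.2, -0.2, -3.5]
gripper_width: 61.4
```

```bash
python3 -c "
from h import *
plan(446,-125,43,-17.2)"
```

```text
t 6.55 pos [ 446.4 -125.2   43. ] yaw -17.19 zdir [ 5.e-04  1.e-04 -1.e+00] F [-0.2 -0.2 -3.5] w 61.4
 linear [ 0.001 -0.01  -0.001] twist [ 0.003 -0.002  0.002]
```

>>> play_rows:
  plan:
    - {"twist": [0,0,0],"linear": [0,0,0.01],"gripper": 50}
    - {"twist": [0,0,0],"linear": [0,0,0.02],"gripper": 50}
    - {"twist": [0,0,0],"linear": [0,0,0.02],"gripper": 50}

```text
time: 6.85
position: [446.5, -125.2, 42.6]
orientation: [2.528, 1.864, 0.001]
contact_force: [-2.7, 2.1, 9.1]
gripper_width: 61.6
```

```bash
python3 -c "
from h import *
plan(446,-125,43,-17.2)"
```

```text
t 6.85 pos [ 446.5 -125.2   42.6] yaw -17.18 zdir [ 6.e-04  1.e-04 -1.e+00] F [-2.7  2.1  9.1] w 61.6
 linear [ 0.    -0.011 -0.008] twist [ 0.004 -0.002  0.002]
```

>>> play_rows:
  plan:
    - {"twist": [0,0,0],"linear": [0,0,0],"gripper": 80}
    - {"twist": [0,0,0],"linear": [0,0,0],"gripper": 90}
    - {"twist": [0,0,0],"linear": [0,0,0],"gripper": 100}
    - {"twist": [0,0,0],"linear": [0,0,0],"gripper": 100}

```text
time: 7.25
position: [446.7, -125.2, 42.6]
orientation: [2.528, 1.864, 0.001]
contact_force: [-0.4, -0.0, -0.4]
gripper_width: 85.0
```

>>> play_rows:
  plan:
    - {"twist": [0,0,0],"linear": [0,0,-0.3],"gripper": 100}
    - {"twist": [0,0,0],"linear": [0,0,-0.8],"gripper": 100}
    - {"twist": [0,0,0],"linear": [0,0,-1.3],"gripper": 100}
    - {"twist": [0,0,0],"linear": [0,0,-1.7],"gripper": 100}
    - {"twist": [0,0,0],"linear": [0,0,-1.85],"gripper": 100}
    - {"twist": [0,0,0],"linear": [0,0,-1.85],"gripper": 100}

```text
time: 7.85
position: [447.2, -125.4, 135.8]
orientation: [2.527, 1.864, 0.003]
contact_force: [0.1, 0.8, -0.1]
gripper_width: 85.4
```

```bash
python3 -c "
from h import *
im,d,W=snap('side',3)
crop(im,130,150,330,340,3,'pics/s3.png')
plan(446.5,-125.2,135,72.8)"
```

```text
t 7.9 pos [ 446.6 -125.2  134.9] yaw -17.18 zdir [ 1.3e-03 -1.0e-04 -1.0e+00] F [-0.   0.2  0.3] w 85.0
 linear [-0.    -0.001 -0.001] twist [ 9.0000e-03  5.0000e-03 -1.1247e+01]
```

View pics/s3.png

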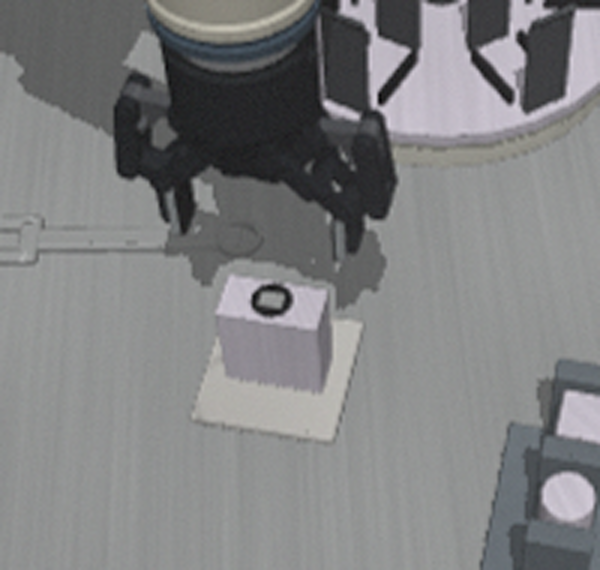

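>>> play_rows:
  plan:
    - {"twist": [0,0,-0.6],"linear": [0,0,0],"gripper": 100}
    - {"twist": [0,0,-1.5],"linear": [0,0,0],"gripper": 100}
    - {"twist": [0,0,-2.5],"linear": [0,0,0],"gripper": 100}
    - {"twist": [0,0,-3.5],"linear": [0,0,0],"gripper": 100}
    - {"twist": [0,0,-4.5],"linear": [0,0,0],"gripper": 100}
    - {"twist": [0,0,-5.5],"linear": [0,0,0],"gripper": 100}
    - {"twist": [0,0,-6.5],"linear": [0,0,0],"gripper": 100}
    - {"twist": [0,0,-7.5],"linear": [0,0,0],"gripper": 100}

```text
time: 8.7
position: [445.7, -124.9, 133.4]
orientation: [-1.248, -2.881, -0.0]
contact_force: [0.4, 0.1, -0.5]
gripper_width: 85.5
```

>>> play_rows:
  plan:
    - {"twist": [0,0,-1.0],"linear": [0,0,0],"gripper": 100}
    - {"twist": [0,0,-2.0],"linear": [0,0,0],"gripper": 100}
    - {"twist": [0,0,-3.0],"linear": [0,0,0],"gripper": 100}
    - {"twist": [0,0,-3.6],"linear": [0,0,0],"gripper": 100}
    - {"twist": [0,0,-3.75],"linear": [0,0,0],"gripper": 100}
    - {"twist": [0,0,-3.75],"linear": [0,0,0],"gripper": 100}

```text
time: 9.3
position: [445.1, -124.8, 132.5]
orientation: [-0.462, -3.105, -0.001]
contact_force: [-0.1, 0.6, -1.1]
gripper_width: 85.4
```

```bash
python3 -c "
from h import *
plan(446.5,-125.2,45,72.8)
im,d,W=load('side',3)
x,y,z=W[...,0],W[...,1],W[...,2]
m=(x>390)&(x<500)&(y>-180)&(y<-70)&(z>75)&(z<82)
q=W[m];print(len(q),q.mean(0),rect(q[:,:2]))
print(manip.get_obs()['joint_pos'])
"
```

```text
t 9.3 pos [ 445.1 -124.8  132.5] yaw 73.07 zdir [-0.0027  0.001  -1.    ] F [-0.1  0.6 -1.1] w 85.4
 linear [-0.034 -0.     1.75 ] twist [ 0.001 -0.021  0.033]
485 [ 449.11754944 -126.98523499   77.81856243] (array([ 449. , -125.9]), array([32.7, 61.3]), 72.9)
[-2.76778668e-01  2.47201616e-01  2.06710383e+00  3.47005950e-04
  8.30211425e-01 -1.55226189e+00]
```

>>> play_rows:
  plan:
    - {"twist": [0,-0.01,0.02],"linear": [-0.02,0,0.3],"gripper": 100}
    - {"twist": [0,-0.02,0.03],"linear": [-0.034,0,0.7],"gripper": 100}
    - {"twist": [0,-0.02,0.03],"linear": [-0.034,0,1.1],"gripper": 100}
    - {"twist": [0,-0.02,0.03],"linear": [-0.034,0,1.45],"gripper": 100}
    - {"twist": [0,-0.02,0.03],"linear": [-0.034,0,1.65],"gripper": 100}
    - {"twist": [0,-0.02,0.03],"linear": [-0.034,0,1.73],"gripper": 100}
    - {"twist": [0,-0.02,0.03],"linear": [-0.034,0,1.73],"gripper": 100}
    - {"twist": [0,-0.02,0.03],"linear": [-0.034,0,1.73],"gripper": 100}

```text
time: 10.1
position: [446.9, -125.3, 46.5]
orientation: [0.47, 3.106, 0.0]
contact_force: [-0.2, -0.5, 0.1]
gripper_width: 85.0
```

```bash
python3 -c "
from h import *
plan(446.5,-125.2,46,72.8)
"
```

```text
t 10.1 pos [ 446.9 -125.3   46.5] yaw 72.8 zdir [ 7.e-04  0.e+00 -1.e+00] F [-0.2 -0.5  0.1] w 85.0
 linear [ 0.009 -0.     0.01 ] twist [0.001 0.005 0.   ]
```

>>> play_rows:
  plan:
    - {"twist": [0,0,0],"linear": [0,0,0],"gripper": 70}
    - {"twist": [0,0,0],"linear": [0,0,0],"gripper": 55}
    - {"twist": [0,0,0],"linear": [0,0,0],"gripper": 46}
    - {"twist": [0,0,0],"linear": [0,0,0],"gripper": 42}
    - {"twist": [0,0,0],"linear": [0,0,0],"gripper": 38}
    - {"twist": [0,0,0],"linear": [0,0,0],"gripper": 34}
    - {"twist": [0,0,0],"linear": [0,0,0],"gripper": 25}
    - {"twist": [0,0,0],"linear": [0,0,0],"gripper": 15}

```text
time: 10.9
position: [447.2, -125.2, 46.8]
orientation: [0.47, 3.105, 0.001]
contact_force: [-0.6, 3.3, 5.4]
gripper_width: 29.6
```

>>> play_rows:
  plan:
    - {"twist": [0,0,0],"linear": [0,0,0],"gripper": 15}
    - {"twist": [0,0,0],"linear": [0,0,0],"gripper": 15}
    - {"twist": [0,0,0],"linear": [0,0,-0.1],"gripper": 15}
    - {"twist": [0,0,0],"linear": [0,0,-0.3],"gripper": 15}
    - {"twist": [0,0,0],"linear": [0,0,-0.5],"gripper": 15}
    - {"twist": [0,0,0],"linear": [0,0,-0.6],"gripper": 15}

```text
time: 11.5
position: [447.6, -125.4, 78.1]
orientation: [0.47, 3.104, 0.0]
contact_force: [0.8, -0.4, -4.4]
gripper_width: 29.2
```

```bash
python3 -c "
from h import *
im,d,W=snap('side',4)
crop(im,130,130,330,340,3,'pics/s4.png')
plan(478,183,230,86)"
```

```text
t 11.55 pos [ 447.9 -125.5   78.5] yaw 72.79 zdir [ 3.2e-03 -5.0e-04 -1.0e+00] F [ 1.  -0.  -3.1] w 29.4
 linear [ 1.241  6.073 -3.032] twist [ 1.000e-03  2.300e-02 -1.651e+00]
```

View pics/s4.png

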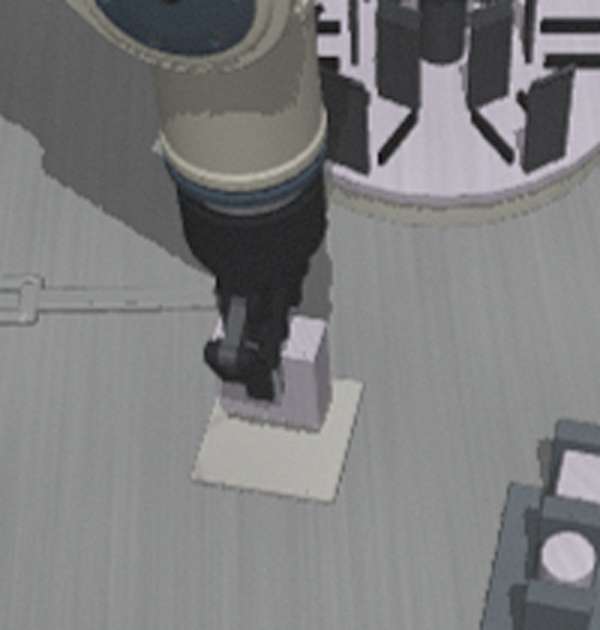

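>>> play_rows:
  plan:
    - {"twist": [0,0.01,0],"linear": [0,0.2,-0.5],"gripper": 15}
    - {"twist": [0,0.02,0],"linear": [0.1,0.6,-1.1],"gripper": 15}
    - {"twist": [0,0.02,-0.2],"linear": [0.2,1.2,-1.6],"gripper": 15}
    - {"twist": [0,0.02,-0.5],"linear": [0.4,2.0,-2.0],"gripper": 15}
    - {"twist": [0,0.02,-0.8],"linear": [0.6,2.8,-2.33],"gripper": 15}
    - {"twist": [0,0.02,-1.1],"linear": [0.75,3.5,-2.33],"gripper": 15}
    - {"twist": [0,0.02,-1.4],"linear": [0.9,4.2,-2.33],"gripper": 15}
    - {"twist": [0,0.02,-1.65],"linear": [1.0,4.8,-2.33],"gripper": 15}

```text
time: 12.35
position: [470.5, 120.4, 195.3]
orientation: [0.106, 3.139, 0.0]
contact_force: [0.9, 0.2, -4.6]
gripper_width: 29.8
```

```bash
python3 -c "
from h import *
plan(478,183,195,86)"
```

```text
t 12.35 pos [470.5 120.4 195.3] yaw 86.12 zdir [ 9.e-04  3.e-04 -1.e+00] F [ 0.9  0.2 -4.6] w 29.8
 linear [-0.066  1.259  0.006] twist [0.002 0.007 0.015]
```

>>> play_rows:
  plan:
    - {"twist": [0,0,0.01],"linear": [-0.03,0.3,0],"gripper": 15}
    - {"twist": [0,0,0.015],"linear": [-0.05,0.7,0],"gripper": 15}
    - {"twist": [0,0,0.015],"linear": [-0.066,1.05,0],"gripper": 15}
    - {"twist": [0,0,0.015],"linear": [-0.066,1.26,0],"gripper": 15}
    - {"twist": [0,0,0.015],"linear": [-0.066,1.26,0],"gripper": 15}

```text
time: 12.85
position: [477.9, 183.9, 195.2]
orientation: [0.108, 3.139, 0.001]
contact_force: [-0.4, 0.6, -3.9]
gripper_width: 29.3
```

```bash
python3 -c "
from h import *
im,d,W=snap('side',5)
crop(im,170,60,350,210,4,'pics/s5.png')
im,d,W=snap('top',5)
crop(im,70,150,250,300,4,'pics/t5.png')
plan(478,183,195,86)"
```

```text
t 12.95 pos [477.7 182.6 195.1] yaw 86.03 zdir [ 4.e-04 -3.e-04 -1.e+00] F [-0.3 -0.2 -3.7] w 29.7
 linear [-0.006  0.009  0.003] twist [-0.002  0.003  0.004]
```

View pics/s5.png

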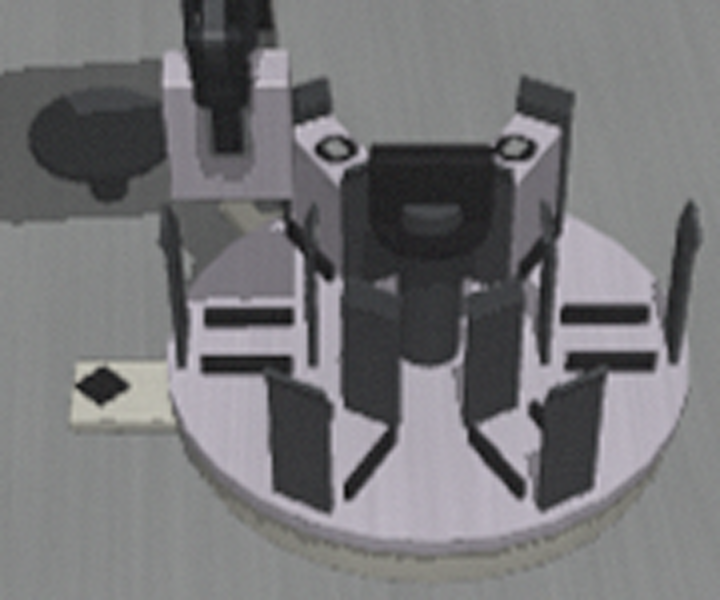

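View pics/t5.png

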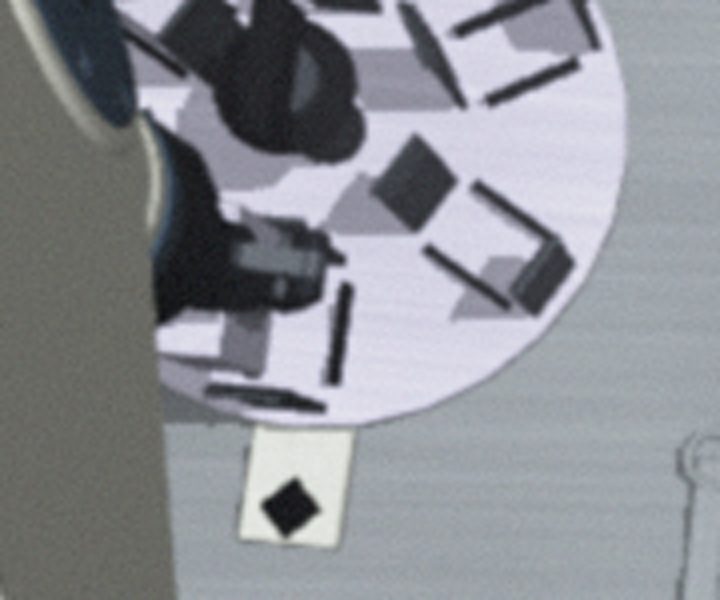

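Run:
```python
from h import *
im,d,W=load("side",0); crop(im,180,80,360,220,4,'pics/s0c.png')
for n in ("side","top"):
    im,d,W=load(n,0); x,y,z=W[...,0],W[...,1],W[...,2]
    g=im.max(2)
    m=(abs(x-478)<45)&(abs(y-183)<32)&(z>40)&(z<62)&(g<110)
    nn,l,st,ce=cv2.connectedComponentsWithStats(m.astype(np.uint8))
    for i in range(1,nn):
        if st[i,4]>15:
            q=W[l==i]; print(n,"rail",st[i],np.round(q.mean(0),1),rect(q[:,:2]),np.percentile(q[:,2],[5,50,95]).round(1))
    m=(z>35)&(z<47)&(g>150)&(np.hypot(x-578,y-180)<155)
    c,_=cv2.findContours(m.astype(np.uint8),cv2.RETR_EXTERNAL,cv2.CHAIN_APPROX_NONE)
    c=max(c,key=cv2.contourArea)[:,0]; q=W[c[:,1],c[:,0]]
    q=q[np.isfinite(q).all(1)]; 
    from scipy.optimize import least_squares
    r=np.hypot(q[:,0]-578,q[:,1]-180); q=q[r>135]
    s=least_squares(lambda p:np.hypot(q[:,0]-p[0],q[:,1]-p[1])-p[2],[578,180,146],loss="soft_l1"); print(n,"disc",s.x.round(1),len(q),np.median(q[:,2]).round(1))
# carrier in side5
im,d,W=load("side",5); x,y,z=W[...,0],W[...,1],W[...,2]
m=(abs(x-478)<45)&(abs(y-165)<12)&(z>155)&(z<230)&(im.min(2)>120)
q=W[m]; print("carrier face",len(q),q.mean(0).round(1),np.percentile(q,[1,50,99],axis=0).round(1))
for a,b in((160,165),(165,170),(170,175),(215,222)):
    k=q[(q[:,2]>a)&(q[:,2]<b)]; 
    if len(k): print(a,k[:,0].min().round(1),k[:,0].max().round(1),((k[:,0].min()+k[:,0].max())/2).round(1))
for lo,hi in((60,75),(75,90),(90,105),(105,118)):
  for a,b in((425,455),(500,530)):
    m=(x>a)&(x<b)&(abs(y-183)<22)&(z>lo)&(z<hi)&(im.max(2)<110); k=W[m]
    if len(k)>5: print("wall",lo,a,len(k),np.percentile(k,[5,50,95],axis=0).round(1).tolist())
```

```text
side rail [221 137  23   5 113] [481.6 200.9  49.6] (array([482. , 202.1]), array([10.7, 49.7]), 86.6) [43.6 50.1 54.3]
side rail [214 142   3  10  21] [444.3 171.8  53.5] (array([445.6, 173.4]), array([14.1,  4.9]), 60.6) [47.2 53.3 61.1]
side rail [220 149  23   5 108] [477.7 161.6  50. ] (array([477.9, 161.6]), array([ 8.5, 48.9]), 84.3) [43.2 50.8 54.7]
side disc [580.  174.5 143.3] 251 41.4
top rail [131 219   7  25  87] [478.  203.5  52.3] (array([478.5, 205.5]), array([ 8.6, 47.3]), 85.9) [48.  52.7 55.4]
top rail [152 221   6  25  77] [475.3 164.7  53. ] (array([475.2, 165.1]), array([ 5.5, 46.9]), 85.7) [48.5 53.2 56.5]
top disc [576.2 176.9 144. ] 414 40.8
carrier face 520 [478.8 167.7 193.8] [[448.7 162.9 160.8]
 [487.  167.5 193.3]
 [507.  176.3 227.5]]
160 448.4 506.8 477.6
165 448.8 507.1 478.0
170 449.2 505.3 477.2
215 449.1 507.0 478.1
wall 60 425 25 [[441.5, 166.8, 62.0], [445.2, 170.5, 67.9], [448.1, 198.4, 73.9]]
wall 60 500 12 [[513.6, 161.3, 60.8], [515.0, 163.2, 67.4], [516.2, 165.3, 74.4]]
wall 75 425 20 [[441.7, 166.3, 78.1], [445.8, 170.8, 83.8], [447.1, 184.0, 89.7]]
wall 75 500 10 [[514.3, 162.5, 77.8], [515.4, 163.7, 83.7], [516.6, 165.4, 89.2]]
wall 90 425 23 [[441.4, 166.2, 91.2], [445.3, 170.0, 98.1], [448.1, 198.1, 104.0]]
wall 90 500 10 [[513.6, 162.2, 92.3], [516.8, 163.9, 97.7], [517.1, 165.2, 103.2]]
wall 105 425 21 [[442.0, 167.8, 106.3], [446.2, 171.2, 112.2], [447.3, 192.9, 117.6]]
wall 105 500 14 [[513.0, 161.8, 106.0], [515.1, 163.1, 111.7], [517.4, 170.4, 117.4]]
```

View pics/s0c.png

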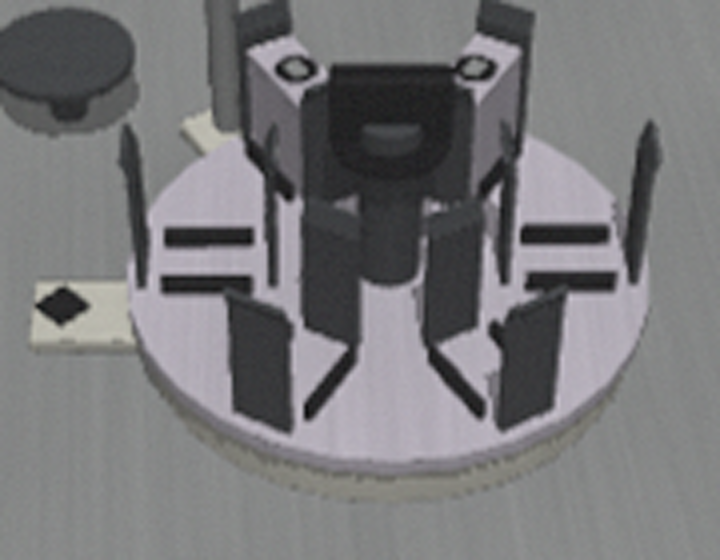

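Run:
```python
from h import *
plan(479,182.8,150,86)
```

```text
t 12.95 pos [477.7 182.6 195.1] yaw 86.03 zdir [ 4.e-04 -3.e-04 -1.e+00] F [-0.3 -0.2 -3.7] w 29.7
 linear [-0.025  0.007  0.903] twist [-0.002  0.003  0.004]
```

>>> play_rows:
  plan:
    - {"twist": [0,0,0],"linear": [-0.015,0.007,0.1],"gripper": 15}
    - {"twist": [0,0,0],"linear": [-0.025,0.007,0.2],"gripper": 15}
    - {"twist": [0,0,0],"linear": [-0.025,0.007,0.35],"gripper": 15}
    - {"twist": [0,0,0],"linear": [-0.025,0.007,0.5],"gripper": 15}
    - {"twist": [0,0,0],"linear": [-0.025,0.007,0.65],"gripper": 15}
    - {"twist": [0,0,0],"linear": [-0.025,0.007,0.8],"gripper": 15}
    - {"twist": [0,0,0],"linear": [-0.025,0.007,0.9],"gripper": 15}
    - {"twist": [0,0,0],"linear": [-0.025,0.007,0.9],"gripper": 15}

```text
time: 13.75
position: [478.5, 182.7, 149.2]
orientation: [-0.109, -3.139, 0.001]
contact_force: [-0.8, -0.5, -3.3]
gripper_width: 29.6
```

Run:
```python
from h import *
plan(479,182.8,110,86)
im,d,W=snap('side',6); crop(im,190,60,310,170,6,'pics/s6.png')
```

```text
t 13.75 pos [478.5 182.7 149.2] yaw 86.03 zdir [-1.e-03 -8.e-04 -1.e+00] F [-0.8 -0.5 -3.3] w 29.6
 linear [-0.011  0.004  0.785] twist [-0.006 -0.007  0.004]
```

View pics/s6.png

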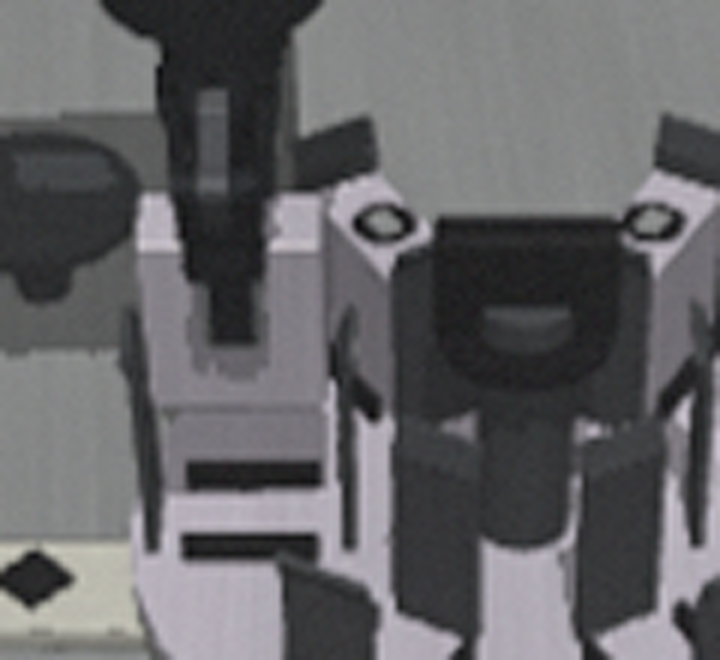

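Run:
```python
from h import *
im,d,W=load('side',6)
for r in (118,121,124,126,129,132): print(r,im[r,208:252,1].tolist())
```

```text
118 [118, 111, 70, 66, 55, 59, 93, 130, 132, 128, 126, 129, 133, 125, 100, 100, 102, 93, 94, 92, 93, 95, 94, 92, 94, 99, 102, 123, 126, 125, 124, 126, 124, 129, 128, 120, 85, 35, 53, 54, 85, 107, 99, 97]
121 [134, 117, 72, 52, 52, 52, 76, 132, 130, 127, 129, 128, 128, 125, 108, 99, 107, 126, 96, 96, 99, 99, 97, 99, 102, 110, 116, 127, 123, 124, 128, 125, 126, 129, 128, 125, 88, 31, 42, 49, 60, 79, 103, 98]
124 [133, 137, 129, 92, 53, 57, 75, 134, 126, 127, 127, 127, 132, 133, 128, 131, 129, 126, 128, 129, 134, 130, 129, 129, 129, 126, 127, 124, 126, 128, 124, 126, 126, 130, 128, 122, 131, 170, 59, 53, 44, 33, 38, 63]
126 [133, 134, 128, 97, 52, 53, 56, 102, 129, 130, 128, 130, 128, 131, 133, 131, 130, 129, 129, 129, 129, 128, 127, 126, 128, 128, 126, 124, 126, 127, 126, 128, 127, 129, 129, 127, 140, 167, 70, 53, 45, 35, 29, 31]
129 [133, 133, 133, 126, 63, 53, 39, 64, 106, 111, 91, 105, 119, 123, 118, 118, 120, 120, 120, 118, 118, 119, 119, 118, 119, 118, 117, 120, 117, 116, 117, 118, 113, 115, 114, 114, 134, 170, 96, 47, 73, 135, 129, 39]
132 [132, 134, 134, 124, 80, 52, 52, 55, 97, 128, 117, 117, 119, 116, 117, 115, 117, 119, 118, 116, 120, 119, 119, 118, 119, 116, 118, 118, 115, 115, 117, 118, 116, 118, 115, 116, 135, 170, 94, 49, 63, 119, 176, 174]
```

Run:
```python
from h import *
p=manip.camera_params('side'); T=p["world_to_cam"]
def pr(x,y,z):
    c=T[:3,:3]@[x,y,z]+T[:3,3]; return round(p["fx"]*c[0]/c[2]+p["cx"],2),round(p["fy"]*c[1]/c[2]+p["cy"],2)
c=np.array([478.5,182.7]); ax=np.array([np.cos(np.radians(-4)),np.sin(np.radians(-4))]); ay=np.array([-ax[1],ax[0]])
q=c-15*ay
print("carrier bottom front mid",pr(*q,110.4),"L",pr(*(q-31*ax),110.4),"R",pr(*(q+31*ax),110.4))
im,d,W=load('side',6)
im0,_,_=load('side',0)
for u in (222,228,234,238): print("edge col",u,im[120:158,u,1].tolist())
for y in (181,182,183,184):
    c=np.array([479.5,y])
    print(y,"far front bottom",pr(*(c+17*ay),42),"far front top",pr(*(c+17*ay),54),"near inner top",pr(*(c-17*ay),54), "near inner bottom",pr(*(c-17*ay),42))
```

```text
carrier bottom front mid (np.float64(228.92), np.float64(127.61)) L (np.float64(214.1), np.float64(127.73)) R (np.float64(243.7), np.float64(127.48))
edge col 222 [99, 108, 126, 132, 128, 130, 133, 112, 104, 118, 119, 116, 117, 119, 117, 121, 96, 42, 33, 32, 29, 50, 136, 180, 177, 176, 179, 184, 140, 34, 39, 32, 31, 101, 162, 180, 177, 176]
edge col 228 [102, 99, 100, 114, 134, 129, 129, 112, 104, 118, 117, 117, 120, 118, 118, 120, 96, 39, 30, 40, 28, 67, 143, 181, 174, 175, 178, 181, 141, 36, 42, 41, 32, 102, 162, 178, 179, 175]
edge col 234 [99, 116, 125, 125, 127, 126, 126, 118, 107, 117, 116, 114, 118, 116, 114, 121, 95, 41, 36, 37, 26, 99, 159, 175, 171, 171, 170, 175, 138, 30, 40, 39, 32, 96, 159, 175, 171, 172]
edge col 238 [125, 128, 128, 127, 124, 126, 126, 114, 108, 117, 116, 115, 117, 112, 117, 118, 98, 41, 35, 34, 28, 98, 161, 177, 175, 174, 175, 176, 141, 35, 37, 37, 57, 76, 60, 45, 47, 54]
181 far front bottom (np.float64(231.62), np.float64(142.46)) far front top (np.float64(231.33), np.float64(138.39)) near inner top (np.float64(230.89), np.float64(148.76)) near inner bottom (np.float64(231.19), np.float64(152.82))
182 far front bottom (np.float64(231.6), np.float64(142.16)) far front top (np.float64(231.31), np.float64(138.09)) near inner top (np.float64(230.87), np.float64(148.45)) near inner bottom (np.float64(231.17), np.float64(152.51))
183 far front bottom (np.float64(231.58), np.float64(141.86)) far front top (np.float64(231.29), np.float64(137.79)) near inner top (np.float64(230.85), np.float64(148.14)) near inner bottom (np.float64(231.15), np.float64(152.21))
184 far front bottom (np.float64(231.56), np.float64(141.56)) far front top (np.float64(231.27), np.float64(137.5)) near inner top (np.float64(230.83), np.float64(147.83)) near inner bottom (np.float64(231.14), np.float64(151.9))
```

Run:
```python
from h import *
plan(480.4,182.5,97,86)
```

```text
t 13.8 pos [478.8 182.8 149.7] yaw 86.04 zdir [-3.e-04 -6.e-04 -1.e+00] F [ 0.1 -0.1 -3.8] w 29.1
 linear [-0.033 -0.003  1.055] twist [-0.004 -0.002  0.004]
```

>>> play_rows:
  plan:
    - {"twist": [0,0,0],"linear": [-0.02,-0.003,0],"gripper": 15}
    - {"twist": [0,0,0],"linear": [-0.033,-0.003,0.1],"gripper": 15}
    - {"twist": [0,0,0],"linear": [-0.033,-0.003,0.25],"gripper": 15}
    - {"twist": [0,0,0],"linear": [-0.033,-0.003,0.45],"gripper": 15}
    - {"twist": [0,0,0],"linear": [-0.033,-0.003,0.65],"gripper": 15}
    - {"twist": [0,0,0],"linear": [-0.033,-0.003,0.85],"gripper": 15}
    - {"twist": [0,0,0],"linear": [-0.033,-0.003,1.0],"gripper": 15}
    - {"twist": [0,0,0],"linear": [-0.033,-0.003,1.05],"gripper": 15}

```text
time: 14.6
position: [479.8, 182.3, 96.0]
orientation: [-0.109, -3.138, 0.002]
contact_force: [0.6, 0.7, -3.7]
gripper_width: 29.3
```

Run:
```python
from h import *
plan(480.4,182.5,90,86)
im,d,W=snap('side',7); crop(im,190,60,310,170,6,'pics/s7.png')
for r in (134,138,142,145): print(r,im[r,208:252,1].tolist())
for u in (222,228,234,238): print("edge col",u,im[130:158,u,1].tolist())
```

```text
t 14.6 pos [479.8 182.3  96. ] yaw 86.04 zdir [-0.002  -0.0012 -1.    ] F [ 0.6  0.7 -3.7] w 29.3
 linear [-0.013  0.006  0.12 ] twist [-0.009 -0.014  0.004]
134 [133, 135, 132, 128, 87, 56, 54, 46, 83, 134, 130, 131, 129, 132, 130, 126, 100, 100, 77, 56, 30, 30, 35, 35, 36, 40, 66, 86, 101, 129, 125, 128, 129, 127, 127, 131, 126, 106, 61, 50, 72, 129, 177, 174]
138 [132, 134, 133, 134, 123, 63, 50, 44, 75, 132, 131, 132, 129, 128, 131, 128, 95, 103, 99, 96, 97, 94, 97, 94, 99, 95, 93, 96, 104, 126, 126, 125, 128, 126, 128, 131, 130, 115, 72, 53, 53, 106, 179, 171]
142 [131, 136, 133, 133, 127, 93, 54, 52, 50, 88, 134, 128, 128, 128, 130, 135, 131, 132, 132, 125, 113, 114, 119, 115, 115, 116, 115, 116, 126, 127, 125, 125, 127, 126, 128, 130, 130, 120, 92, 53, 56, 108, 178, 172]
145 [135, 133, 131, 137, 158, 148, 52, 51, 68, 119, 132, 131, 128, 128, 128, 132, 133, 131, 132, 129, 126, 128, 130, 134, 127, 129, 127, 129, 130, 128, 128, 128, 131, 130, 131, 131, 125, 133, 138, 52, 56, 109, 178, 170]
edge col 222 [131, 132, 132, 131, 130, 133, 133, 132, 131, 135, 130, 132, 130, 130, 130, 128, 123, 117, 99, 34, 39, 40, 32, 99, 163, 180, 180, 177]
edge col 228 [35, 34, 34, 35, 30, 31, 31, 65, 97, 99, 99, 98, 113, 131, 127, 126, 122, 117, 95, 42, 41, 33, 31, 99, 161, 179, 180, 179]
edge col 234 [71, 64, 66, 67, 66, 64, 53, 73, 93, 100, 98, 95, 115, 128, 127, 127, 118, 113, 94, 36, 39, 39, 31, 98, 160, 179, 176, 175]
edge col 238 [126, 123, 125, 125, 125, 125, 126, 124, 126, 125, 128, 124, 125, 127, 125, 128, 111, 106, 96, 33, 36, 37, 61, 74, 58, 44, 49, 55]
```

View pics/s7.png

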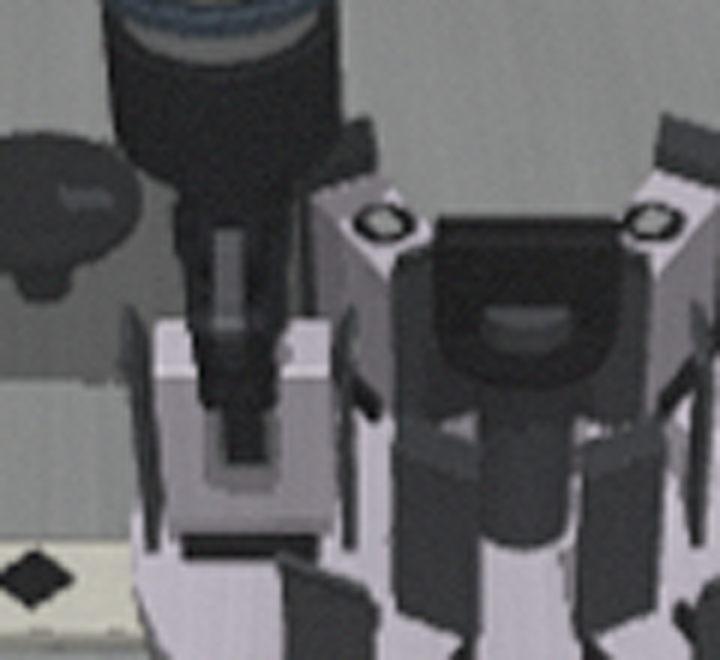

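>>> play_rows:
  plan:
    - {"twist": [-0.005,-0.01,0],"linear": [-0.008,0.006,0.02],"gripper": 15}
    - {"twist": [-0.01,-0.014,0],"linear": [-0.008,0.006,0.05],"gripper": 15}
    - {"twist": [-0.01,-0.014,0],"linear": [-0.008,0.006,0.07],"gripper": 15}
    - {"twist": [-0.01,-0.014,0],"linear": [-0.008,0.006,0.09],"gripper": 15}
    - {"twist": [-0.01,-0.014,0],"linear": [-0.008,0.006,0.11],"gripper": 15}

```text
time: 15.15
position: [480.4, 182.6, 90.8]
orientation: [0.109, 3.139, 0.001]
contact_force: [0.1, 1.1, -4.0]
gripper_width: 29.3
```

Run:
```python
from h import *
plan(480.4,182.6,84,86); print(manip.get_obs()["moment"])
```

```text
t 15.15 pos [480.4 182.6  90.8] yaw 86.03 zdir [ 8.e-04  4.e-04 -1.e+00] F [ 0.1  1.1 -4. ] w 29.3
 linear [ 0.001 -0.001  0.136] twist [0.003 0.005 0.004]
[ 0.04217067  0.01381652 -0.0270224 ]
```

>>> play_rows:
  plan:
    - {"twist": [0,0,0],"linear": [0,0,0.03],"gripper": 15}
    - {"twist": [0,0,0],"linear": [0,0,0.07],"gripper": 15}
    - {"twist": [0,0,0],"linear": [0,0,0.11],"gripper": 15}
    - {"twist": [0,0,0],"linear": [0,0,0.14],"gripper": 15}
    - {"twist": [0,0,0],"linear": [0,0,0.16],"gripper": 15}

```text
time: 15.65
position: [480.4, 182.6, 82.6]
orientation: [0.109, 3.139, 0.0]
contact_force: [-0.0, 0.5, -2.8]
gripper_width: 29.2
```

Run:
```python
from h import *
plan(480.4,182.6,80.5,86); print(manip.get_obs()["moment"])
```

```text
t 15.65 pos [480.4 182.6  82.6] yaw 86.03 zdir [ 5.e-04  3.e-04 -1.e+00] F [-0.   0.5 -2.8] w 29.2
 linear [-0.    -0.001  0.042] twist [0.002 0.004 0.004]
[ 0.09784299 -0.01886275 -0.01643054]
```

>>> play_rows:
  plan:
    - {"twist": [0,0,0],"linear": [0,0,0.01],"gripper": 15}
    - {"twist": [0,0,0],"linear": [0,0,0.025],"gripper": 15}
    - {"twist": [0,0,0],"linear": [0,0,0.04],"gripper": 15}
    - {"twist": [0,0,0],"linear": [0,0,0.05],"gripper": 15}

```text
time: 16.05
position: [480.4, 182.7, 80.8]
orientation: [0.109, 3.139, 0.001]
contact_force: [-5.4, 0.4, 13.7]
gripper_width: 29.3
```

Run:
```python
from h import *
plan(480.4,182.6,80.5,86); print(manip.get_obs()["moment"])
```

```text
t 16.05 pos [480.4 182.7  80.8] yaw 86.03 zdir [ 5.e-04  4.e-04 -1.e+00] F [-5.4  0.4 13.7] w 29.3
 linear [-0.    -0.003  0.005] twist [0.003 0.003 0.003]
[-0.27468746  0.79365526 -0.08091322]
```

>>> play_rows:
  plan:
    - {"twist": [0,0,0],"linear": [0,0,0],"gripper": 40}
    - {"twist": [0,0,0],"linear": [0,0,0],"gripper": 50}
    - {"twist": [0,0,0],"linear": [0,0,0],"gripper": 65}
    - {"twist": [0,0,0],"linear": [0,0,0],"gripper": 65}
    - {"twist": [0,0,0],"linear": [0,0,0],"gripper": 65}

```text
time: 16.55
position: [480.4, 182.7, 80.7]
orientation: [0.109, 3.139, 0.001]
contact_force: [0.3, -0.3, 0.3]
gripper_width: 55.6
```

Run:
```python
from h import *
plan(480.4,182.6,200,86)
im,d,W=snap('side',8); crop(im,190,60,310,170,6,'pics/s8.png')
```

```text
t 16.55 pos [480.4 182.7  80.7] yaw 86.03 zdir [ 5.e-04  4.e-04 -1.e+00] F [ 0.3 -0.3  0.3] w 55.6
 linear [-0.000e+00 -2.000e-03 -2.385e+00] twist [0.003 0.004 0.003]
```

View pics/s8.png

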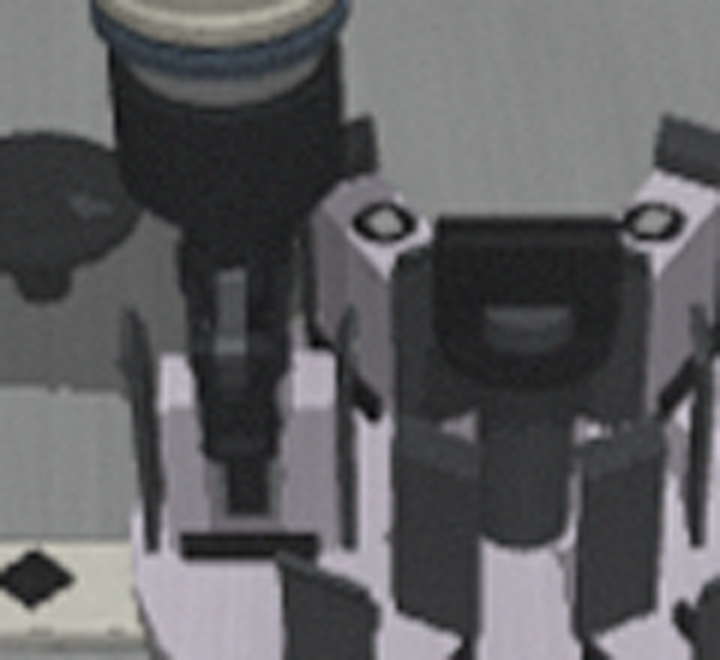

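>>> play_rows:
  plan:
    - {"twist": [0,0,0],"linear": [0,0,-0.1],"gripper": 65}
    - {"twist": [0,0,0],"linear": [0,0,-0.4],"gripper": 65}
    - {"twist": [0,0,0],"linear": [0,0,-0.8],"gripper": 65}
    - {"twist": [0,0,0],"linear": [0,0,-1.3],"gripper": 65}
    - {"twist": [0,0,0],"linear": [0,0,-1.8],"gripper": 65}
    - {"twist": [0,0,0],"linear": [0,0,-2.3],"gripper": 70}
    - {"twist": [0,0,0],"linear": [0,0,-2.6],"gripper": 80}
    - {"twist": [0,0,0],"linear": [0,0,-2.7],"gripper": 80}

```text
time: 17.4
position: [481.2, 183.0, 217.8]
orientation: [0.109, 3.136, 0.003]
contact_force: [-0.2, 0.3, 0.3]
gripper_width: 68.5
```

Run:
```python
from h import *
plan(579.9,175.7,215,86)
for n in ("side","top"):
    im,d,W=snap(n,9)
    print(n,[(np.round(r["at"],1),round(r["conf"],2)) for r in manip.spot_point("carrier_mid",n)][:3])
    print(n,[(np.round(r["at"],1),round(r["conf"],2)) for r in manip.spot_point("turn_bar",n)][:3])
im,d,W=load('side',9); crop(im,190,40,310,170,5,'pics/s9.png')
im,d,W=load('side',0)
x,y,z=W[...,0],W[...,1],W[...,2]
m=(np.hypot(x-579,y-176)<45)&(z>178)&(z<195); q=W[m]; print(len(q),rect(q[:,:2]),q.mean(0))
m=(np.hypot(x-579,y-176)<45)&(z>150)&(z<178); q=W[m]; print(len(q),rect(q[:,:2]),q.mean(0))
im,d,W=load('top',0)
x,y,z=W[...,0],W[...,1],W[...,2]
m=(np.hypot(x-579,y-176)<45)&(z>145)&(z<195); q=W[m]; print(len(q), q.mean(0) if len(q) else 0)
```

```text
t 17.4 pos [481.2 183.  217.8] yaw 86.03 zdir [ 0.0035  0.0015 -1.    ] F [-0.2  0.3  0.3] w 68.5
 linear [-1.979 -0.009  0.063] twist [0.013 0.024 0.004]
side [(array([479.9, 178.6,  77.6]), 0.92)]
side [(array([580. , 183.5, 161.8]), 0.97), (array([579.2, 176.2,  -3.2]), 0.41)]
top [(array([483.7, 180.9,  76.1]), 0.76)]
top []
0 (array([0., 0.]), array([0., 0.]), 0.0) [nan nan nan]
432 (array([580. , 172.9]), array([19.4, 64.1]), 88.5) [579.92477331 169.72194785 165.66048765]
578 [574.37748203 173.76433918 166.07992572]<stdin>:10: RuntimeWarning: Mean of empty slice.
  ret = um.true_divide(
```

View pics/s9.png

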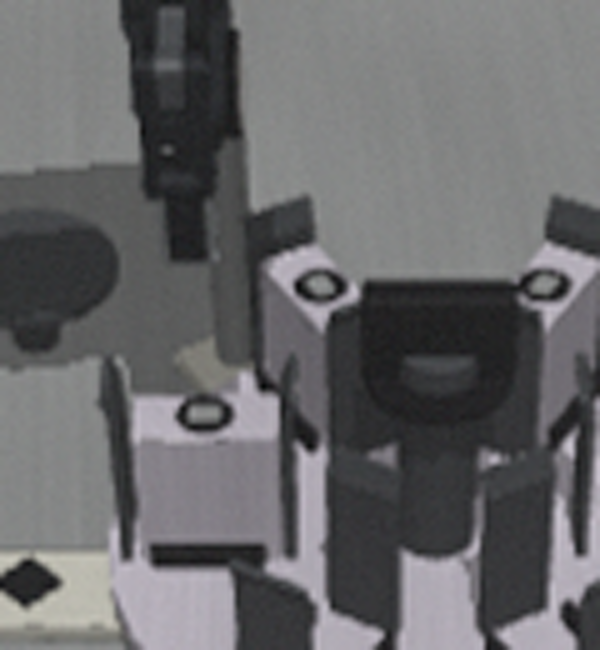

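```bash
python3 - <<'E'
from h import *
for n,t in(("side",0),("side",9),("top",0)):
    im,d,W=load(n,t)
    x,y,z=W[...,0],W[...,1],W[...,2]
    m=(np.hypot(x-579,y-176)<45)&(z>140)&(z<230)&(y<205); q=W[m]; print(n,t,len(q),np.percentile(q[:,2],[1,50,90,99,100]).round(1))
    k=q[q[:,2]>np.percentile(q[:,2],75)]; print(rect(k[:,:2]),k.mean(0).round(1))
    v,u=np.where(m); print(u.min(),u.max(),v.min(),v.max())
    m=(abs(x-480)<60)&(abs(y-183)<40)&(z>100)&(z<125);q=W[m];print("carrier top",len(q),q.mean(0).round(1) if len(q) else '')
p=manip.camera_params('side'); T=p["world_to_cam"]
def pr(x,y,z):
    c=T[:3,:3]@[x,y,z]+T[:3,3]; return round(p["fx"]*c[0]/c[2]+p["cx"],2),round(p["fy"]*c[1]/c[2]+p["cy"],2)
for Z in (177,187): print(Z,pr(548,185,Z),pr(612,182,Z), pr(548,169,Z))
E
python3 -c "
from h import *
im,d,W=load('side',0); crop(im,235,75,320,150,8,'pics/bar.png')"
```

```text
side 0 577 [140.8 161.4 174.3 175.7 177.6]
(array([579.9, 173.4]), array([18.3, 63.3]), 88.5) [581.9 173.2 174.1]
262 293 96 117
carrier top 91 [477.6 176.1 114.4]
side 9 572 [140.9 161.6 174.3 176.  176.8]
(array([579.9, 174.2]), array([17.2, 63. ]), 86.7) [580.8 173.  174.1]
262 293 96 116
carrier top 473 [480.8 175.8 110.8]
top 0 618 [141.4 171.6 175.2 176.9 177.9]
(array([575.7, 176.8]), array([14.6, 62.6]), 85.9) [574.3 176.8 175.1]
128 149 148 187
carrier top 108 [489.2 180.7 116.7]
177 (np.float64(261.44), np.float64(94.8)) (np.float64(292.84), np.float64(94.16)) (np.float64(262.08), np.float64(99.63))
187 (np.float64(261.39), np.float64(90.71)) (np.float64(293.02), np.float64(90.08)) (np.float64(262.03), np.float64(95.53))
```

View pics/bar.png

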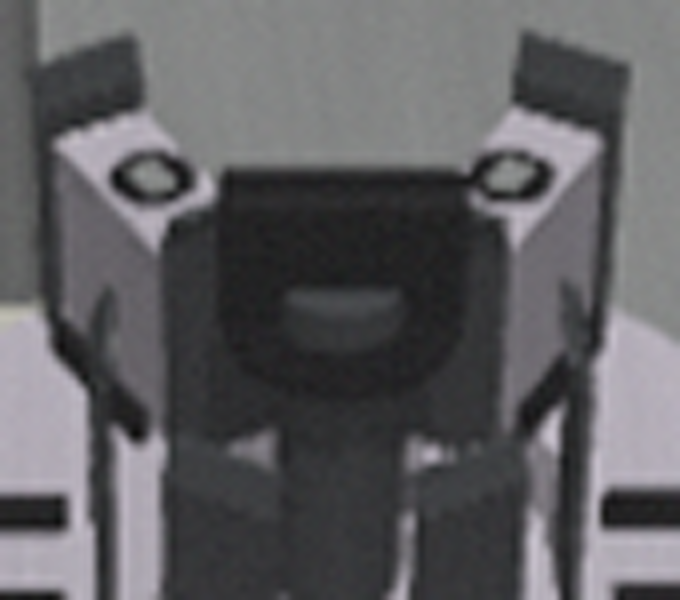

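Run:
```python
from h import *
plan(579.2,175.4,153,86)
```

```text
t 17.7 pos [479.8 182.4 214.7] yaw 86.02 zdir [-1.2e-03 -2.0e-04 -1.0e+00] F [0.8 0.2 0.2] w 68.3
 linear [-1.995 -0.002  1.231] twist [-0.002 -0.009  0.003]
```

>>> play_rows:
  plan:
    - {"twist": [0,-0.01,0],"linear": [-0.3,0,0],"gripper": 80}
    - {"twist": [0,-0.01,0],"linear": [-0.8,0,0],"gripper": 80}
    - {"twist": [0,-0.01,0],"linear": [-1.4,0,0],"gripper": 80}
    - {"twist": [0,-0.01,0],"linear": [-1.8,0,0],"gripper": 80}
    - {"twist": [0,-0.01,0],"linear": [-1.98,0,0],"gripper": 80}
    - {"twist": [0,-0.01,0],"linear": [-2.0,0,0.2],"gripper": 80}
    - {"twist": [0,-0.01,0],"linear": [-2.0,0,0.4],"gripper": 80}
    - {"twist": [0,-0.01,0],"linear": [-2.0,0,0.4],"gripper": 80}

```text
time: 18.5
position: [577.4, 175.2, 192.2]
orientation: [-0.108, -3.136, 0.002]
contact_force: [-0.2, 0.1, -0.1]
gripper_width: 68.4
```

Run:
```python
from h import *
plan(579.2,175.4,153,86)
im,d,W=snap('side',10); crop(im,190,20,350,170,4,'pics/s10.png')
```

```text
t 18.5 pos [577.4 175.2 192.2] yaw 86.04 zdir [-0.0038 -0.0014 -1.    ] F [-0.2  0.1 -0.1] w 68.4
 linear [-0.039  0.008  0.784] twist [-0.012 -0.026  0.005]
```

View pics/s10.png

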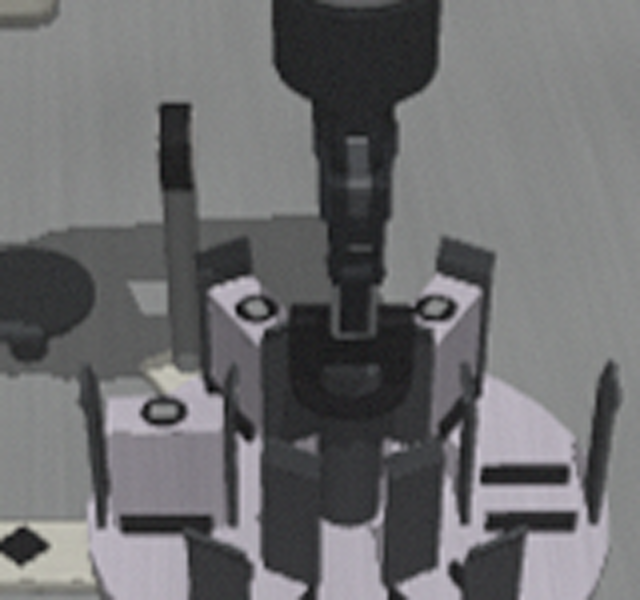

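>>> play_rows:
  plan:
    - {"twist": [-0.01,-0.02,0],"linear": [-0.03,0.008,0.15],"gripper": 80}
    - {"twist": [-0.01,-0.026,0],"linear": [-0.039,0.008,0.35],"gripper": 80}
    - {"twist": [-0.01,-0.026,0],"linear": [-0.039,0.008,0.55],"gripper": 80}
    - {"twist": [-0.01,-0.026,0],"linear": [-0.039,0.008,0.7],"gripper": 80}
    - {"twist": [-0.01,-0.026,0],"linear": [-0.039,0.008,0.78],"gripper": 80}
    - {"twist": [-0.01,-0.026,0],"linear": [-0.039,0.008,0.78],"gripper": 80}
    - {"twist": [-0.01,-0.026,0],"linear": [-0.039,0.008,0.78],"gripper": 80}

```text
time: 19.25
position: [579.9, 175.6, 154.3]
orientation: [0.108, 3.138, 0.0]
contact_force: [0.2, -1.6, 0.4]
gripper_width: 67.8
```

Run:
```python
from h import *
plan(579.2,175.4,153,86)
```

```text
t 19.25 pos [579.9 175.6 154.3] yaw 86.04 zdir [ 1.3e-03  1.0e-04 -1.0e+00] F [ 0.2 -1.6  0.4] w 67.8
 linear [ 0.014 -0.005  0.025] twist [0.001 0.009 0.005]
```

Close slowly on the bar.

>>> play_rows:
  plan:
    - {"twist": [0,0,0],"linear": [0,0,0],"gripper": 55}
    - {"twist": [0,0,0],"linear": [0,0,0],"gripper": 40}
    - {"twist": [0,0,0],"linear": [0,0,0],"gripper": 30}
    - {"twist": [0,0,0],"linear": [0,0,0],"gripper": 25}
    - {"twist": [0,0,0],"linear": [0,0,0],"gripper": 21}
    - {"twist": [0,0,0],"linear": [0,0,0],"gripper": 17}
    - {"twist": [0,0,0],"linear": [0,0,0],"gripper": 10}
    - {"twist": [0,0,0],"linear": [0,0,0],"gripper": 5}

```text
time: 20.05
position: [580.7, 177.2, 155.5]
orientation: [0.109, 3.136, 0.005]
contact_force: [-1.0, 6.5, 6.3]
gripper_width: 14.9
```

Run:
```python
from h import *
plan(579.2,175.4,153,86); o=manip.get_obs(); print(o["moment"],o["joint_pos"])
```

```text
t 20.05 pos [580.7 177.2 155.5] yaw 86.03 zdir [ 0.0034  0.0028 -1.    ] F [-1.   6.5  6.3] w 14.9
 linear [ 0.028 -0.039  0.05 ] twist [0.022 0.023 0.004]
[ 0.87675489  0.18361201 -0.04487759] [ 0.29284408  0.41304046  1.74911392  0.00202262  0.97534561 -1.20980355]
```

>>> play_rows:
  plan:
    - {"twist": [0,0,0.2],"linear": [0,0,0],"gripper": 5}
    - {"twist": [0,0,0.6],"linear": [0,0,0],"gripper": 5}
    - {"twist": [0,0,1.1],"linear": [0,0,0],"gripper": 5}
    - {"twist": [0,0,1.6],"linear": [0,0,0],"gripper": 5}
    - {"twist": [0,0,2.1],"linear": [0,0,0],"gripper": 5}
    - {"twist": [0,0,2.6],"linear": [0,0,0],"gripper": 5}
    - {"twist": [0,0,3.0],"linear": [0,0,0],"gripper": 5}
    - {"twist": [0,0,3.0],"linear": [0,0,0],"gripper": 5}

```text
time: 20.85
position: [580.4, 176.4, 155.5]
orientation: [0.761, 3.046, 0.003]
contact_force: [-1.3, -5.1, 3.2]
gripper_width: 14.8
```

Run:
```python
from h import *
plan(580.3,176.8,154.5,26); o=manip.get_obs(); print(o["moment"])
im,d,W=snap('side',11); crop(im,190,20,350,170,4,'pics/s11.png')
```

```text
t 20.85 pos [580.4 176.4 155.5] yaw 61.96 zdir [ 0.0028  0.0014 -1.    ] F [-1.3 -5.1  3.2] w 14.8
 linear [0.006 0.007 0.02 ] twist [0.021 0.007 4.495]
[-0.99093941  0.29232746  0.52334017]
```

View pics/s11.png

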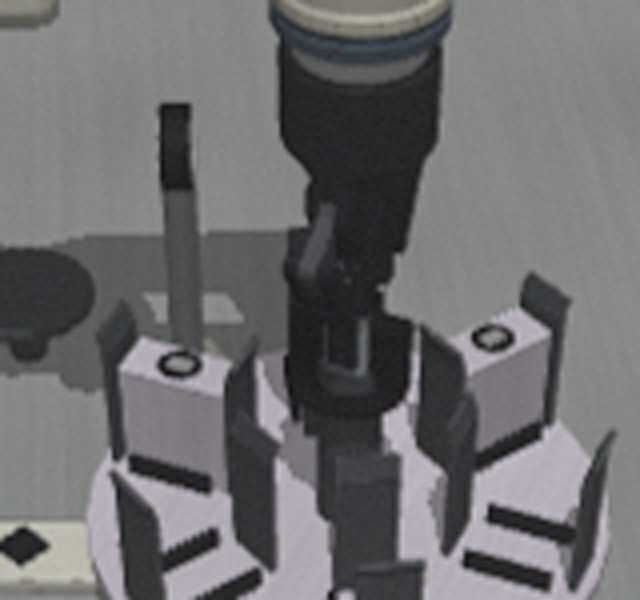

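>>> play_rows:
  plan:
    - {"twist": [0,0,0.4],"linear": [0,0,0],"gripper": 5}
    - {"twist": [0,0,0.9],"linear": [0,0,0],"gripper": 5}
    - {"twist": [0,0,1.4],"linear": [0,0,0],"gripper": 5}
    - {"twist": [0,0,1.9],"linear": [0,0,0],"gripper": 5}
    - {"twist": [0,0,2.4],"linear": [0,0,0],"gripper": 5}
    - {"twist": [0,0,2.9],"linear": [0,0,0],"gripper": 5}
    - {"twist": [0,0,3.4],"linear": [0,0,0],"gripper": 5}
    - {"twist": [0,0,3.7],"linear": [0,0,0],"gripper": 5}

```text
time: 21.7
position: [579.6, 175.5, 155.5]
orientation: [1.513, 2.752, 0.001]
contact_force: [-4.1, -6.4, 5.6]
gripper_width: 14.9
```

Run:
```python
from h import *
plan(580.3,176.2,155.5,26); o=manip.get_obs(); print(o["moment"])
```

```text
t 21.7 pos [579.6 175.5 155.5] yaw 32.4 zdir [ 9.e-04  0.e+00 -1.e+00] F [-4.1 -6.4  5.6] w 14.9
 linear [0.004 0.02  0.   ] twist [0.006 0.003 0.8  ]
[-1.12506072  0.68110848 -0.01243364]
```

>>> play_rows:
  plan:
    - {"twist": [0,0,0.3],"linear": [0,0.01,0],"gripper": 5}
    - {"twist": [0,0,0.6],"linear": [0,0.01,0],"gripper": 5}
    - {"twist": [0,0,0.8],"linear": [0,0.01,0],"gripper": 5}
    - {"twist": [0,0,0.8],"linear": [0,0.01,0],"gripper": 5}
    - {"twist": [0,0,0.8],"linear": [0,0.01,0],"gripper": 5}

```text
time: 22.2
position: [579.3, 175.4, 155.5]
orientation: [-1.663, -2.665, 0.001]
contact_force: [-3.6, -3.5, 4.7]
gripper_width: 15.2
```

Run:
```python
from h import *
plan(580.3,176.2,155.5,26); o=manip.get_obs(); print(o["moment"])
im,d,W=snap('side',12); crop(im,190,20,350,170,4,'pics/s12.png')
```

```text
t 22.2 pos [579.3 175.4 155.5] yaw 26.06 zdir [-4.e-04 -6.e-04 -1.e+00] F [-3.6 -3.5  4.7] w 15.2
 linear [0.006 0.025 0.   ] twist [-0.005  0.003  0.007]
[-0.73108249  0.56698077 -0.09485558]
```

View pics/s12.png

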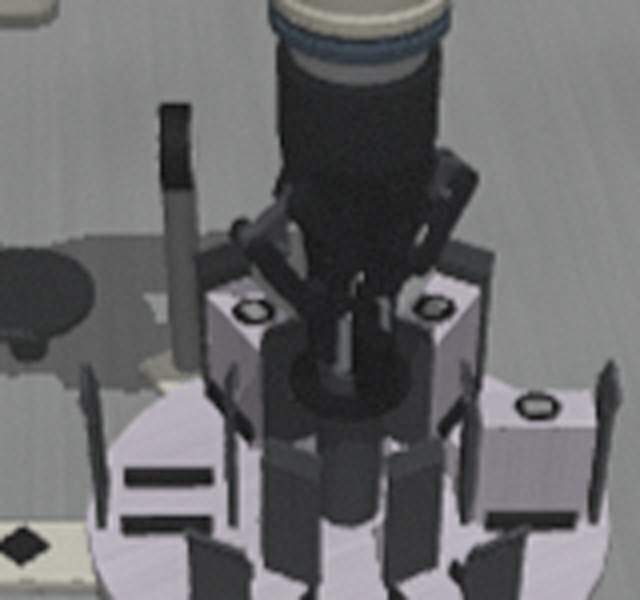

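>>> play_rows:
  plan:
    - {"twist": [0,0,0],"linear": [0,0,0],"gripper": 25}
    - {"twist": [0,0,0],"linear": [0,0,0],"gripper": 35}
    - {"twist": [0,0,0],"linear": [0,0,0],"gripper": 50}
    - {"twist": [0,0,0],"linear": [0,0,0],"gripper": 60}
    - {"twist": [0,0,0],"linear": [0,0,0],"gripper": 60}
    - {"twist": [0,0,0],"linear": [0,0,0],"gripper": 60}

```text
time: 22.85
position: [579.4, 175.4, 155.5]
orientation: [1.663, 2.665, -0.001]
contact_force: [0.4, -0.4, 0.3]
gripper_width: 51.0
```

>>> play_rows:
  plan:
    - {"twist": [0,0,0],"linear": [0,0,-0.1],"gripper": 60}
    - {"twist": [0,0,0],"linear": [0,0,-0.4],"gripper": 60}
    - {"twist": [0,0,0],"linear": [0,0,-0.8],"gripper": 60}
    - {"twist": [0,0,0],"linear": [0,0,-1.3],"gripper": 60}
    - {"twist": [0,0,0],"linear": [0,0,-1.8],"gripper": 60}
    - {"twist": [0,0,0],"linear": [0,0,-2.2],"gripper": 60}
    - {"twist": [0,0,0],"linear": [0,0,-2.4],"gripper": 60}
    - {"twist": [0,0,0],"linear": [0,0,-2.4],"gripper": 60}

```text
time: 23.65
position: [580.3, 175.8, 277.7]
orientation: [1.662, 2.663, 0.003]
contact_force: [1.5, 1.4, -0.9]
gripper_width: 51.2
```

Run:
```python
from h import *
plan(430,0,280,26)
im,d,W=snap('side',13); crop(im,190,20,350,170,4,'pics/s13.png')
```

```text
t 23.65 pos [580.3 175.8 277.7] yaw 26.07 zdir [ 3.e-03  4.e-04 -1.e+00] F [ 1.5  1.4 -0.9] w 51.2
 linear [-1.837 -4.244 -0.056] twist [0.02  0.007 0.008]
```

View pics/s13.png

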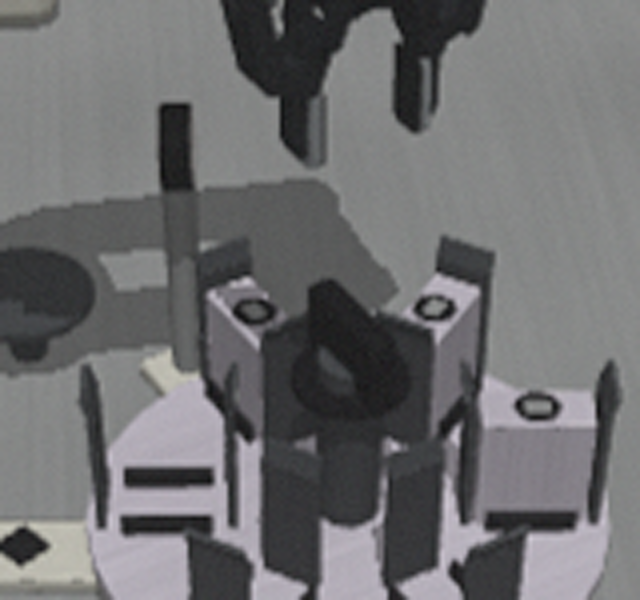

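>>> play_rows:
  plan:
    - {"twist": [0,0,0],"linear": [-0.2,-0.4,0],"gripper": 60}
    - {"twist": [0,0,0],"linear": [-0.5,-1.1,0],"gripper": 60}
    - {"twist": [0,0,0],"linear": [-0.8,-1.9,0],"gripper": 60}
    - {"twist": [0,0,0],"linear": [-1.1,-2.7,0],"gripper": 60}
    - {"twist": [0,0,0],"linear": [-1.4,-3.4,0],"gripper": 60}
    - {"twist": [0,0,0],"linear": [-1.7,-3.9,0],"gripper": 60}
    - {"twist": [0,0,0],"linear": [-1.8,-4.2,0],"gripper": 60}
    - {"twist": [0,0,0],"linear": [-1.8,-4.2,0],"gripper": 60}

```text
time: 24.5
position: [429.1, 1.6, 275.4]
orientation: [-1.666, -2.663, 0.001]
contact_force: [0.5, 0.6, 0.2]
gripper_width: 51.7
```

Run:
```python
from h import *
for n in("side","top"):
    snap(n,14)
    for q in ("carrier_mid","pocket","carousel","turn_bar","round_sample_mid","square_sample_mid"): print(n,q,[(np.round(r["at"],1),round(r["conf"],2)) for r in manip.spot_point(q,n)][:3])
im,d,W=load('side',14); x,y,z=W[...,0],W[...,1],W[...,2]
def f(n,t,A):
    im,d,W=load(n,t); x,y,z=W[...,0],W[...,1],W[...,2]
    m=(np.hypot(x-A[0],y-A[1])<45)&(z>104)&(z<118)&(im.min(2)>120); nn,l,st,ce=cv2.connectedComponentsWithStats(m.astype(np.uint8))
    i=1+np.argmax(st[1:,4]); q=W[l==i]; print(n,t,st[i,4],rect(q[:,:2]),q.mean(0).round(1))
a=np.radians(176-60); L=(580+100*np.cos(a),175.8+100*np.sin(a)); b=np.radians(176-120); M=(580+100*np.cos(b),175.8+100*np.sin(b))
print(L,M)
for n in("side","top"): f(n,14,L); f(n,14,M); f(n,0,L)
for n in("side","top"):
    im,d,W=load(n,14);im0,d0,W0=load(n,0); x,y,z=W[...,0],W[...,1],W[...,2]
    m=(np.hypot(x-579,y-176)<45)&(z>145)&(z<200); q=W[m]; k=q[q[:,2]>172]; print("bar",len(k),rect(k[:,:2]))
im,d,W=load('top',14); crop(im,0,60,440,300,1.8,'pics/t14.png')
print(manip.get_obs()["time"],manip.get_obs()["contact_force"])
```

```text
side carrier_mid [(array([531.5, 264.6,  78.1]), 0.82)]
side pocket [(array([536.6, 265.5,  42.4]), 0.85)]Traceback (most recent call last):
  File "<stdin>", line 4, in <module>
ValueError: it knows: carrier_mid, changer, pad_top, pocket, rack, round_sample_mid, square_sample_mid, turn_bar
```

View pics/side14.png

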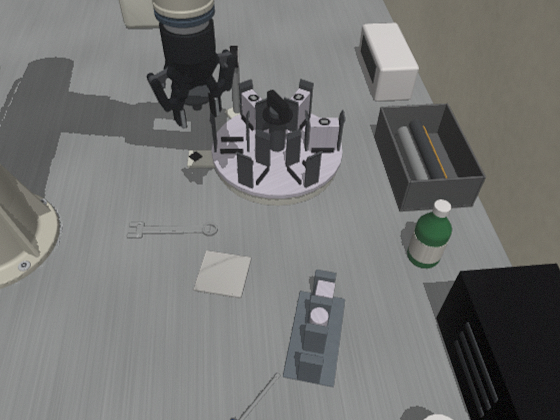

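Run:
```python
from h import *
snap("top",15); snap("side",15)
def f(n,t,A):
    im,d,W=load(n,t); x,y,z=W[...,0],W[...,1],W[...,2]
    m=(np.hypot(x-A[0],y-A[1])<45)&(z>104)&(z<118)&(im.min(2)>120); nn,l,st,ce=cv2.connectedComponentsWithStats(m.astype(np.uint8))
    if nn<2: print("none");return
    i=1+np.argmax(st[1:,4]); q=W[l==i]; print(n,t,st[i,4],rect(q[:,:2]),q.mean(0).round(1))
a=np.radians(176-60); L=(580+100*np.cos(a),175.8+100*np.sin(a)); b=np.radians(176-120); M=(580+100*np.cos(b),175.8+100*np.sin(b))
print(L,M)
for n in("side","top"): f(n,15,L); f(n,15,M); f(n,0,L); f(n,0,M)
for n in("side","top"):
  for t in (0,15):
    im,d,W=load(n,t); x,y,z=W[...,0],W[...,1],W[...,2]
    m=(np.hypot(x-579,y-176)<45)&(z>172)&(z<185); k=W[m]; print(n,t,"bar",len(k),rect(k[:,:2]))
for q in ("round_sample_mid","square_sample_mid","carrier_mid","pocket"): print(q,[[(np.round(r["at"],1),round(r["conf"],2)) for r in manip.spot_point(q,n)][:2] for n in ("side","top")])
im,d,W=load('top',15); crop(im,0,60,440,300,1.8,'pics/t15.png')
print(manip.get_obs()["time"],manip.get_obs()["contact_force"])
```

```text
(np.float64(536.1628853210923), np.float64(265.6794046299167)) (np.float64(635.9192903470747), np.float64(258.7037572555042))
side 15 120 (array([532.6, 266.8]), array([29.4, 68.3]), 22.6) [529.4 269.8 111.1]
side 15 115 (array([640.2, 261.2]), array([63.3, 29.5]), 58.9) [643.7 264.4 111.2]
side 0 115 (array([534.1, 270.2]), array([31.9, 56.8]), 23.3) [530.2 273.  111.2]
side 0 102 (array([640., 263.]), array([63. , 29.5]), 56.4) [645.7 266.  111.1]
top 15 201 (array([525.3, 280. ]), array([31.2, 29.8]), 24.0) [523.1 282.2 111.2]
top 15 317 (array([635.1, 264. ]), array([58.3, 29.8]), 56.0) [635.8 265.2 111. ]
top 0 416 (array([533.2, 267.6]), array([30.6, 61.6]), 25.9) [532.4 267.1 111.3]
top 0 378 (array([633.8, 261.5]), array([63.8, 30.1]), 56.1) [632.9 260.6 111.1]
side 0 bar 147 (array([579.9, 173.4]), array([18.3, 63.3]), 88.5)
side 15 bar 148 (array([579.4, 174.1]), array([16. , 66.2]), 25.6)
top 0 bar 295 (array([575.9, 177.1]), array([15.6, 63.1]), 85.2)
top 15 bar 0 (array([0., 0.]), array([0., 0.]), 0.0)
round_sample_mid [[(array([ 602.1, -265.9,   37.1]), 0.68)], [(array([ 601.9, -264.3,   42.3]), 0.85)]]
square_sample_mid [[(array([ 620. , -218. ,   43.3]), 0.57)], [(array([534.4, 263.7,  77.6]), 0.31)]]
carrier_mid [[(array([530. , 264.8,  77.5]), 0.7)], [(array([537.5, 263.5,  75.4]), 0.56)]]
pocket [[(array([533.6, 265.7,  40.1]), 0.89)], []]
25.15 [ 0.59638518 -0.2066782  -0.14462032]
```

View pics/t15.png

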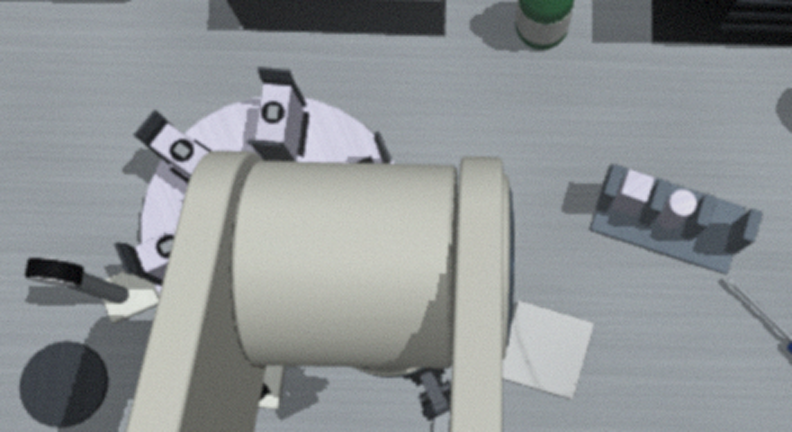

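```bash
python3 -c "
from cell import manip
print(manip.hand_in())"
```

```text
the job is handed in; nothing more can be done
None
```

The carrier is loaded and the carousel is turned one click clockwise, so the loaded pocket now stands at the dial gauge. I handed the job in at about 25 s of the 72 s allowed; the hand-in gave no verdict.

I took the carrier from the rack by its narrow ends and set it on the stone pad. I took it again across its broad sides and lowered it into the pocket until it touched the floor (about 14 N). I let go, lifted clear, gripped the turning bar, turned it 60°, released it and moved the arm away.

**Last checks**
- **Carrier:** its top measured 111 mm above the bench, level with the fixed carriers and right for a seated carrier. It looked upright. The networks put it within about 5 mm of where the pocket should now be, which is close to their own accuracy.
- **Carousel:** in the side camera the bar had turned about 63°; measured against the top camera's starting angle it was about 60°. The pocket at the tongue is now empty.
- **Other samples:** both still stand in the rack. The networks' readings before and after agree within about 3 mm, except one low-confidence top-camera report of the square sample. It lay on the loaded carrier, so I took it for a false hit.
- **Robot:** the arm was clear of everything, with no force on the tool beyond noise.

**What disagreed**
- The bar's top measured about 177 mm in both cameras, not the 187 mm the text implies. I gripped it about 5 mm below the stated height, and it held.
- The two cameras differed by 2 to 4 mm in position. I corrected for that by comparing the carrier with the pocket walls in the picture before lowering it.
- In the last top picture the arm partly hid the carousel, so the final carrier and bar checks rest mainly on the side camera.

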